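# Slide the tall flask under the drinks machine's spout and start the large pour

## Task

Fill the open flask at the drinks machine: push it across the counter with the fingertips low down on its body so that it slides upright, without tipping, until its mouth is centred under the spout, and let go of it. Then press the larger of the two buttons on top of the machine right down and leave it. Never lift or pinch the flask, do not press any button before the flask is in place, do not press the smaller button, and leave everything else on the counter where it stands.

Things in the scene. Friction and masses are not known exactly. Their poses are not given: they have to be found in the camera images.
- flask: the open vacuum flask to be filled: a plain steel cylinder 66 mm in diameter up to 178 mm, then a shoulder and a 47 mm neck with an open 38 mm mouth at 225 mm; black rubber band around the foot; no cup or lid on it; 0.3 to 0.55 kg, loose, standing on the counter. Origin: centre of its underside, z up its axis. It is round, its yaw means nothing. Pushed above about 50 mm from the counter it may tip.
- spout (a point): lower tip of the drinks machine's small round steel spout, 241 mm above the counter (16 mm over the flask's mouth), under the middle of the overhanging head; directly above the origin of machine, same axes.
- machine: black drinks machine fixed to the bare counter, 200 mm wide (y). Origin: on the counter under the spout; -x points out of its open front, z up. Column face at x = +35 mm: the centred flask has 2 mm behind it and may touch. Head: x from -45 mm to the column, 168 mm wide, 258 to 320 mm high. Fork feet at y = -90 and +90 mm, 20 mm wide, 18 mm high, end at x = -23 mm.
- big_button_top (a point): centre of the top of the larger button, a round steel push button 32 mm in diameter in a grey ring on the flat top of the machine's head, pressed straight down; 6 mm of travel, springs back, about 5 N to push fully down.
- big_button (a joint): travel of the larger button in m: 0 released, 0.006 fully pressed.
- small_button_top (a point): centre of the top of the smaller button, 18 mm in diameter, 85 mm beside the larger one; not to be pressed.
- small_button (a joint): travel of the smaller button in m: 0 released, 0.006 fully pressed.
- shut_flask: bystander: a like flask with its steel cup screwed on, 66 mm in diameter, 250 mm high, 0.75 kg; origin: centre of its underside.
- flask_cup: bystander: the flask's loose steel cup, 60 mm in diameter, 58 mm high, mouth up; origin: centre of its underside.
- mill: bystander: dark wooden pepper mill, 56 mm foot, 200 mm high; origin: centre of its underside.
- jar_a: bystander: clear spice jar with a red cap, 72 mm in diameter, 131 mm high; origin: centre of its underside.
- jar_b: bystander: another such spice jar; origin: centre of its underside.
- meal_a: bystander: packed black meal tray with a clear lid, 172 x 134 mm, 67 mm high; origin: centre of its underside.
- meal_b: bystander: another such meal tray; origin: centre of its underside.
- drip_tray: bystander: the machine's drip tray with grid, 110 x 145 mm, 23 mm high; origin: centre of its underside.
Things that resemble listed ones, but are neither listed nor needed, are in the scene too. What is shaped like the flask but green or red is not meant.

How it is judged (in metres and radians):
On the way, in this order (a step that is already met when the one before it is completed fails the run):
1. the flask has been slid under the spout and let go, upright and still (horizontal distance between flask and spout below 0.015 m and angle between flask's own z axis and vertical below 0.06 rad and linear speed of flask below 0.02 m/s and contact force between the fingers and flask below 0.1 N), for 0.2 s.
2. the larger button is pressed right down, the flask under the spout (value of joint big_button above 0.0045 m and horizontal distance between flask and spout below 0.015 m), for 0.03 s.
At the end, for the whole second after the job is handed in: The open flask stands upright and still on the counter with its axis within 15 mm of the spout's, and both buttons are released, after the larger one was pressed at least 4.5 mm down (horizontal distance between flask and spout below 0.015 m and angle between flask's own z axis and vertical below 0.06 rad and linear speed of flask below 0.02 m/s and height (world z) of flask below 0.005 m and value of joint each of big_button, small_button below 0.0015 m); the robot touches nothing.
It fails at once if the flask is tipped by more than 0.25 rad, or lifted off the counter by more than 12 mm (angle between flask's own z axis and vertical above 0.25 rad or height (world z) of flask above 0.012 m).
It fails at once if the flask is pinched between the fingers, or touched by them high up (grasp point over 0.12 m above the counter) instead of low on its body (contact force between the fingers and flask above 0.5 N and (horizontal distance between the grasp point and flask below 0.018 m or height (world z) of the grasp point above 0.12 m)).
It fails at once if the larger button is pressed while the flask is not under the spout (value of joint big_button above 0.003 m and horizontal distance between flask and spout above 0.018 m).
It fails at once if the smaller button is pressed (value of joint small_button above 0.003 m).
It fails at once if a bystander is moved by more than 20 mm (distance of any of shut_flask, flask_cup, mill, jar_a, jar_b, meal_a, meal_b, drip_tray from where it was at the start of the episode above 0.02 m).
It also fails if it takes over 67 s, if anything falls off the work surface, if the arm or the gripper's body presses on something with over 40 N, if the wrist force passes 120 N, or if a joint passes its speed limit or range.

## Robot

A 6-joint arm with a two-finger parallel gripper is mounted at the origin on the work surface. World frame = base frame: x ahead of the robot, y to its left, z up, the work surface at z = 0. Lengths are in mm, angles in rad, forces in N, time in s.
With the tool pointing down it reaches from about 350 to 875 mm from the base axis. Payload 4.2 kg.
Tool frame: the origin (TCP) lies at the very end of the fingers, on their centre line; the grasp point (between the pads) lies 19 mm behind it; z points along the fingers, y is the direction in which the jaws open and shut (so a half turn about z gives the same grasp; the last joint's range is limited). The gripper opens to 85 mm and grips with 20 to 120 N. Pads are 22 mm wide; open, the fingers measure 114 mm over their backs; the gripper's body (76 mm by 85 mm) begins 54 mm behind the grasp point. The pads swing forward as they close: fully open they stand 13 mm farther back than shut.
Start: joints at [1.442, 0.385, 0.008, 0, -1.194, -0.259], TCP at [236.312, 578.581, 231.312] pointing down, gripper open.
Joint ranges: [-3.14, 3.14], [-1.21, 2.06], [-1.07, 1.41], [-3.16, 2.05], [-2.99, -0.16], [-3.1, 3.1]. Speed limits (rad/s): [2.79, 2.79, 3.14, 3.14, 3.14, 3.14].

## Interface

Orientations are given as a unit quaternion [x, y, z, w].
In Python, from bench import arm gives the robot as it stands.
- The arm moves only by the tool apply_moves, never from a script. Its argument "plan" is one flat list of numbers, 5 for each row, row after row: the gripper's target within -1 to 1 (shut at 1, half-way at 0, fully open at -1), then the shift along the world's x, y, z in m, then the turn about the world's z in degrees. A call has 1 to 8 rows; each row is the pose to reach, as a shift and turn from the pose commanded when the call began; what a row does not reach only later rows make up. A row lasts 1/12 s, in which the tool goes at most 41.7 mm and 7.16 degrees, less where a joint would pass 70% of its speed; a pose out of reach is approached as far as the arm can. A call with a gripper value outside its range is refused whole. The fingers move at their own pace and stop on an object; the grip force is fixed at half the most. Time passes only in rows, so rows that repeat a pose let the fingers close. It gives the time, the measured TCP pose, the force and the opening at its end, in the units of the state.
- arm.read_state(): the state, without advancing time (a new reading comes with each control period).
- arm.get_image(name): name is "side" or "top"; returns a dict with "color" (480x640x3 uint8, red, green, blue), "range_z" (480x640 float32, mm along the optical axis (not along the pixel's ray), 0 where there is no reading), "camera_matrix" (3x3 intrinsics, pixels), "camera_from_world" (4x4, takes a point from world to camera coordinates). Camera axes: x right, y down, z forward; pixel columns grow to the right and rows downward; lengths in mm; the calibration is good to about 2 mm. A picture is of the moment at which its call begins.
- arm.job_done(): hands the job in, once; it reports no verdict.
The state is a dict: "clock": time; "joints": joint angles; "joint_vel": joint speeds; "joint_efforts": joint torques, N m; "position": TCP position; "ee_rot": TCP orientation; "contact_force": force on the tool from outside, world axes, zero at the start; "wrist_torque": the same for the moment, N m; "gripper_width": finger opening in mm.
Only numpy, scipy, OpenCV 4.12 (cv2) and the standard library are available. Lean on these libraries where they do the work, as an engineer would, in place of code of your own. Each camera call takes 0.05 s, during which the arm holds its last target.

## Working session

There is one attempt and no reset: what is moved stays moved. The work goes in short steps, Python scripts to look and compute and a tool call to move; the robot and the scene stay as the last step left them, time stands still between calls to the robot, and variables do not carry over. Pictures are saved under pics/ and viewed, and the job is handed in when it is done.

Besides the shell and the picture viewer there is one more tool, called after "Emit:" by a JSON object that holds its "api" and its "payload". apply_moves: Moves the arm, as the interface text tells. Its arguments: {"type":"object","properties":{"plan":{"type":"array","items":{"type":"number"}}},"required":["plan"]}

```bash
mkdir -p pics; python3 - <<'E'
from bench import arm
import cv2,pickle
d={}
for n in("side","top"):
    im=arm.get_image(n); d[n]=im
    cv2.imwrite(f"pics/{n}0.png",im["color"][:,:,::-1])
    print(n,im["camera_matrix"],im["camera_from_world"])
pickle.dump(d,open("d0.pkl","wb"))
print(arm.read_state())
E
```

```text
side [[567.95950989   0.         318.47806435]
 [  0.         567.95950989 232.88334312]
 [  0.           0.           1.        ]] [[ 9.66145791e-01 -2.57526658e-01 -1.55669624e-02 -6.12724544e+02]
 [-1.43414886e-01 -4.85924728e-01 -8.62153890e-01  2.18752646e+02]
 [ 2.14463238e-01  8.35198886e-01 -5.06407287e-01  1.24272049e+03]
 [ 0.00000000e+00  0.00000000e+00  0.00000000e+00  1.00000000e+00]]
top [[526.11608794   0.         312.72086416]
 [  0.         526.11608794 240.90423166]
 [  0.           0.           1.        ]] [[-2.50670950e-02 -9.99683715e-01 -2.02727293e-03 -9.71403816e+01]
 [-9.89795905e-01  2.51036004e-02 -1.40263595e-01  6.29935986e+02]
 [ 1.40270124e-01 -1.50941442e-03 -9.90112122e-01  1.44443698e+03]
 [ 0.00000000e+00  0.00000000e+00  0.00000000e+00  1.00000000e+00]]
{'clock': 0.1, 'joints': array([ 1.44158638e+00,  3.85492256e-01,  6.73137026e-03, -4.00622819e-04,
       -1.19401121e+00, -2.58607635e-01]), 'joint_vel': array([ 7.15208814e-05, -3.34057261e-03,  2.59708237e-03,  2.09877634e-03,
       -4.48448127e-04, -3.45349424e-04]), 'joint_efforts': array([-3.73972143e-04, -3.93320847e+01,  1.88928437e+01,  4.19795662e+00,
       -2.59537970e-03,  5.14965691e-06]), 'position': array([236.14554661, 578.09498367, 230.31629747]), 'ee_rot': array([ 9.81243790e-01, -1.92768292e-01, -1.21927153e-04,  9.97855561e-04]), 'contact_force': array([ 0.16747623,  0.464715  , -0.22725569]), 'wrist_torque': array([ 0.02049521,  0.00661513, -0.05909577]), 'gripper_width': 84.71896991179742}
```

```bash
cat > h.py <<'E'
import numpy as np,cv2,pickle
def pix(im,p):
    T=im["camera_from_world"];q=T[:3,:3]@np.asarray(p,float)+T[:3,3];q=im["camera_matrix"]@q;return q[:2]/q[2]
def ray(im,u,v,z):
    T=im["camera_from_world"];R=T[:3,:3];c=-R.T@T[:3,3]
    d=R.T@np.linalg.inv(im["camera_matrix"])@[u,v,1];return c+d*(z-c[2])/d[2]
def cloud(im):
    Z=im["range_z"].astype(float);v,u=np.mgrid[:480,:640];K=im["camera_matrix"];T=im["camera_from_world"]
    P=np.stack([(u-K[0,2])/K[0,0]*Z,(v-K[1,2])/K[1,1]*Z,Z],-1)-T[:3,3]
    P=P@T[:3,:3];P[Z==0]=np.nan;return P
E
python3 - <<'E'
from h import *
d=pickle.load(open("d0.pkl","rb"))
t=d["top"]["color"][:,:,::-1];s=d["side"]["color"][:,:,::-1]
a=cv2.resize(t[140:340,130:400],None,fx=2.9,fy=2.9,interpolation=2);cv2.imwrite("pics/ctop.png",a)
b=cv2.resize(s[90:350,190:430],None,fx=2.3,fy=2.3,interpolation=2);cv2.imwrite("pics/cside.png",b)
np.set_printoptions(precision=1,suppress=True)
P=cloud(d["top"])
for n,(u,v) in dict(flask=(321,240),shut=(335,301),red=(285,294),cup=(310,218),jarA=(240,174),jarB=(282,176),mill=(326,170),bigb=(170,282),smallb=(169,244),head=(180,262),g1=(380,268),tray=(190,195)).items(): print(n,P[v,u])
E
```

```text
flask [ 604.8 -133.5  215.1]
shut [ 451.5 -162.5  248.2]
red [472.4 -41.2 218.6]
cup [ 700.2 -106.8    7.4]
jarA [804.3  80.3 127.1]
jarB [794.  -34.2 133.7]
mill [ 789.3 -151.7  199. ]
bigb [500.6 209.2 339.8]
smallb [586.4 212.2 341.1]
head [547.1 192.  321.1]
g1 [ 530.4 -277.3  221.2]
tray [779.1 245.2   2.2]
```

```bash
python3 - <<'E'
from h import *
from scipy.optimize import least_squares
np.set_printoptions(precision=1,suppress=True)
d=pickle.load(open("d0.pkl","rb"))
C={n:cloud(d[n]).reshape(-1,3) for n in d}
def near(P,x,y,r,z0,z1):
    return P[(np.hypot(P[:,0]-x,P[:,1]-y)<r)&(P[:,2]>z0)&(P[:,2]<z1)]
def fit(Q,r,x0):
    f=least_squares(lambda c:np.hypot(Q[:,0]-c[0],Q[:,1]-c[1])-r,x0,loss='soft_l1',f_scale=2);return f.x
for nm,x0,r,zr in [("flask",(590,-133),33,(25,165)),("shut",(451,-162),33,(25,240)),("red",(465,-45),33,(25,165)),("cup",(700,-107),30,(10,50)),("mill",(775,-150),28,(3,12))]:
  for n in C:
    Q=near(C[n],*x0,55,*zr)
    if len(Q)>20: print(nm,n,len(Q),fit(Q,r,x0))
im=d["top"]
# rim of flask mouth
for n in C:
    Q=near(C[n],598,-133,40,219,232);print("rim",n,len(Q),Q.mean(0) if len(Q) else 0,Q[:,:2].min(0),Q[:,:2].max(0))
# buttons
P=cloud(im)
M=((P[...,2]>330)&(P[...,2]<360)&(np.abs(P[...,1]-210)<60)&(P[...,0]>440)&(P[...,0]<640)).astype(np.uint8)
k,l,st,ce=cv2.connectedComponentsWithStats(M)
for i in range(1,k):
    if st[i,4]>15:
        q=P[l==i];print("btn",st[i],ce[i],np.median(q,0), ray(im,*ce[i],np.median(q[:,2])))
# head top extents
T=C["top"];H=T[(T[:,2]>312)&(T[:,2]<326)&(T[:,0]>420)&(T[:,0]<680)&(T[:,1]>100)&(T[:,1]<480)]
print("head",H.min(0),H.max(0))
for y in range(150,300,10):
    h=H[np.abs(H[:,1]-y)<4]
    if len(h):print(y,h[:,0].min(),h[:,0].max())
for x in range(450,650,15):
    h=H[np.abs(H[:,0]-x)<5]
    if len(h):print("x",x,h[:,1].min(),h[:,1].max())
F=T[(T[:,2]>13)&(T[:,2]<24)&(T[:,0]>420)&(T[:,0]<680)&(T[:,1]>80)&(T[:,1]<250)]
for lo,hi in((420,510),(560,680)):
    f=F[(F[:,0]>lo)&(F[:,0]<hi)];print("foot",len(f),f.min(0),f.max(0),np.median(f,0))
G=P[270:285,205:215];print("gray",np.nanmean(G[...,2]))
Q=C["side"];Q=Q[(Q[:,2]>265)&(Q[:,2]<312)&(Q[:,0]>420)&(Q[:,0]<680)&(Q[:,1]>100)&(Q[:,1]<250)]
print("headfront",len(Q))
for x in range(450,650,15):
    h=Q[np.abs(Q[:,0]-x)<6]
    if len(h):print("x",x,len(h),np.median(h[:,1]))
E
```

```text
flask side 1084 [ 600.2 -132. ]
flask top 118 [ 601.3 -134.5]
shut side 1669 [ 452.8 -159.1]
shut top 120 [ 453.  -166.1]
red side 115 [471.4 -35.8]
red top 41 [472.9 -37.3]
cup side 537 [ 698.6 -104.6]
cup top 106 [ 696.2 -106. ]
mill side 110 [ 793.4 -150.3]
mill top 201 [ 771.3 -148.8]
rim side 194 [ 599.8 -135.3  223.5] [ 576.2 -159.6] [ 623.6 -106.3]
rim top 130 [ 601.3 -134.5  224.5] [ 578.2 -155.9] [ 623.6 -113.1]
btn [163 238  14  14 148] [169.5 244.4] [586.1 212.3 334.3] [586.5 213.  334.3]
btn [159 272  22  21 321] [169.4 281.6] [501.7 211.1 336.9] [501.7 211.3 336.9]
head [441.8 175.4 312. ] [641.3 468.9 326. ]
180 460.3243949780218 624.534719405411
190 458.43210177287386 624.3545603056338
200 458.67826273439573 625.0520340338664
210 458.911125876435 625.3302745325367
220 459.1945275192797 624.9340359710255
230 459.3663176686619 625.1390570165778
240 459.67244696935836 625.4607299613732
250 459.87991265685133 626.1195181371631
260 442.3063049460618 640.9821702152674
270 442.40468173981037 641.0693976451732
280 442.69926991147406 641.3277266361728
290 442.9332410908457 638.
[... 424 characters left out ...]
23 467.2249122616665
x 600 177.79874533186933 467.38097833084737
x 615 177.33698460825693 467.29323844900426
x 630 199.48618321403004 467.47850020250854
x 645 262.7704870043207 441.51170815902293
foot 119 [442.3 196.4  13.2] [462.3 249.8  23.8] [452.8 221.9  17.6]
foot 81 [622.1 197.   13.2] [642.4 232.2  23.6] [632.3 214.5  17.9]
gray 0.8518084078484109
headfront 1294
x 465 93 180.42767187981693
x 480 92 177.19364393121262
x 495 94 177.04917034412256
x 510 91 177.35579196404498
x 525 88 176.6879543275228
x 540 92 177.07473001576312
x 555 88 176.6693759487544
x 570 87 176.8856937176417
x 585 84 177.3206918686936
x 600 87 177.46799720048907
x 615 87 180.24999679638285
x 630 8 184.273998185498
```

```bash
python3 - <<'E'
from h import *
np.set_printoptions(precision=1,suppress=True)
d=pickle.load(open("d0.pkl","rb"))
s=d["side"]["color"][:,:,::-1]
cv2.imwrite("pics/grip.png",cv2.resize(s[0:150,0:220],None,fx=3.6,fy=3.6,interpolation=2))
P=cloud(d["side"])
for v in range(40,132,6):
    row=P[v,60:170]; ok=(np.hypot(row[:,0]-236,row[:,1]-578)<130)&(row[:,2]>200)
    r=row[ok]
    if len(r): print(v,len(r),"z",r[:,2].min(),r[:,2].max(),"x",r[:,0].min(),r[:,0].max(),"y",r[:,1].min(),r[:,1].max())
T=d["top"]
for uv in [(374,178),(418,184),(411,243),(366,237)]: print("mealA top",ray(T,*uv,67)[:2], ray(T,*uv,20)[:2])
C=cloud(T).reshape(-1,3)
for x,y in((525,-277),(445,-275)):
    Q=C[(np.hypot(C[:,0]-x,C[:,1]-y)<60)&(C[:,2]>215)&(C[:,2]<232)];print("green",len(Q),Q.mean(0))
M=C[(C[:,2]>45)&(C[:,2]<75)&(C[:,0]>560)&(C[:,0]<800)&(C[:,1]<-210)&(C[:,1]>-400)]
print("meal",M.min(0),M.max(0))
i=M[:,1].argmax();j=M[:,0].argmin();print(M[i],M[j])
E
```

```text
40 71 z 488.12239753210355 502.8262514894509 x 107.93648113744861 281.6883178391945 y 527.1541179117391 574.0623618989944
46 33 z 471.66816414709047 485.1721481086225 x 198.99823422268045 278.78960093207655 y 531.7035562490044 578.4148507783738
52 31 z 457.2237878747664 469.08120492896086 x 199.02837546872735 276.3644434975795 y 534.4233832164773 575.5158447869403
58 31 z 441.46621759743755 453.14810698458774 x 199.1493931208357 276.29838366477173 y 532.7632600201567 570.8120977080397
64 31 z 424.89416261187074 437.781562511128 x 198.6674670114373 276.0896760934065 y 532.1340696873765 572.3730118423779
70 25 z 405.51846938378685 421.6099073829366 x 209.6367362630116 272.6482236546951 y 536.0419558602464 585.643409601361
76 28 z 392.70939131844426 404.52175215540973 x 202.6658080309687 273.27878388885654 y 533.3335299911405 570.1209131400694
82 28 z 378.1156010981242 388.1716243206037 x 202.27020029862516 273.5390426693509 y 537.3698271838127 567.7338750926025
88 29 z 342.0387322222475 371.91342229343303 x 201.7795081510682 272.61727468754253 y 536.9815434405543 632.1898544356237
94 2
[... 488 characters left out ...]
18 22 z 256.93967517393054 299.25080672962554 x 198.41616190519002 264.3976022703869 y 507.38272505041436 622.5801252969533
124 9 z 270.12660941991845 275.5695189410559 x 209.51009427827717 230.81135693753185 y 522.7019649527565 535.1511049446015
130 9 z 253.52278632984354 259.1865532995819 x 208.95811179211196 230.66196439987283 y 519.3711392167768 535.5601235775271
mealA top [ 799.6 -291. ] [ 812.  -296.9]
mealA top [ 779.  -414.7] [ 790.7 -424.5]
mealA top [ 611.2 -386.3] [ 617.5 -395.2]
mealA top [ 631.3 -261.7] [ 638.2 -266.6]
green 254 [ 527.9 -279.   221.1]
green 254 [ 418.7 -283.8  220.8]
meal [ 622.1 -399.9   45. ] [ 798.9 -267.1   74.9]
[ 640.2 -267.1   45.1] [ 622.1 -390.1   49.3]
```

```bash
python3 - <<'E'
from h import *
np.set_printoptions(precision=1,suppress=True)
d=pickle.load(open("d0.pkl","rb"))
for n in d:
    P=cloud(d[n]).reshape(-1,3);c=np.array([236.1,578.1])
    ja=np.array([.378,.926]);jb=np.array([.926,-.378])
    Q=P[(np.hypot(*(P[:,:2]-c).T)<90)&(P[:,2]>215)&(P[:,2]<420)]
    a=(Q[:,:2]-c)@ja;b=(Q[:,:2]-c)@jb;h=Q[:,2]-230.3
    print(n)
    for z in range(-15,190,8):
        m=(h>=z)&(h<z+8)
        if m.sum(): print(z,m.sum(),"jaw",a[m].min(),a[m].max(),"lat",b[m].min(),b[m].max(), np.percentile(a[m],[5,95]))
    # link
    j1=1.442;L=np.array([-np.sin(j1),np.cos(j1)]);F=np.array([np.cos(j1),np.sin(j1)])
    Q=P[(P[:,2]>430)&(P[:,2]<700)&(np.hypot(*(P[:,:2]-c).T)<300)]
    l=(Q[:,:2]-c)@L;f=(Q[:,:2]-c)@F
    for x in range(-60,300,20):
        m=(l>=x)&(l<x+20)
        if m.sum(): print("left",x,m.sum(),"f",f[m].min(),f[m].max(),"z",Q[m,2].min()-230,Q[m,2].max()-230)
E
```

```text
side
9 13 jaw -47.21360933642225 49.95393949220576 lat -10.337736575610375 6.184159571604044 [-46.9  49.3]
17 39 jaw -57.999628609248056 50.73385899716796 lat -9.592885401905752 12.51431534090186 [-56.4  48.7]
25 41 jaw -61.08901277901911 52.39792683807973 lat -9.43458250361678 13.282241874765543 [-55.4  49.1]
33 45 jaw -61.538005900468015 52.45077491502884 lat -9.984013048279222 14.738967416171738 [-57.8  46.9]
41 44 jaw -60.04580259595901 49.046999823041034 lat -8.799026728860738 13.061855323188608 [-57.2  48. ]
49 39 jaw -59.957037486752355 51.453099841733724 lat -9.083777805865646 14.259007614875992 [-58.7  49.3]
57 52 jaw -73.39352133323477 75.27954291728929 lat -10.940965032020939 14.32050858925923 [-72.3  66. ]
65 71 jaw -76.88774769206725 72.97091504447569 lat -12.714400271980457 18.1592470263698 [-73.9  63.2]
73 73 jaw -79.2941379605671 75.5532302342927 lat -12.260130758119248 19.068570557269425 [-73.6  69.5]
81 85 jaw -75.85680788793996 81.51776247271358 lat -12.547862870450118 20.143585095307035 [-72.6  63.1]
89 81 jaw -74.71473369822341 73.14717321390644 lat -10.735983060
[... 4136 characters left out ...]
 0.8817583159976156 lat -9.03110608163672 37.32776733621484 [-65.5 -31.5]
129 49 jaw -39.82467478601602 -5.334269396055255 lat -18.524218827593344 39.4601777243848 [-39.  -10.5]
137 73 jaw -39.96588196283154 -5.414769687635843 lat -17.450988362368335 39.18440361967052 [-38.6  -9.4]
145 57 jaw -39.781456511649104 -12.010289769245443 lat -13.492502609673439 37.03420543190409 [-38.9 -17.1]
153 55 jaw -39.89459223319416 -15.424513612648358 lat -7.129155267598766 36.3278660807579 [-38.8 -19.8]
161 31 jaw -39.01783697536538 -24.067632746124218 lat 1.5747398505775814 30.27812336186636 [-38.5 -26.9]
169 1 jaw -35.4008139826856 -35.4008139826856 lat 19.150763155539888 19.150763155539888 [-35.4 -35.4]
```

Candidates for the flask:
- The two silver bottles in the top view are at (321,245) and (335,302).
- (321,245) has an open neck, while (335,302) has a cup screwed on.
- The red bottle (285,295) and the green ones (378,270) and (381,315) are excluded by colour.
- The flask is therefore (321,245), at about (600,-133) mm, and the crop confirms the open neck.

The spout is at about (542,221). The wrist housing sits to the tool's left at about 257 mm above the TCP. I'll check its clearance to the machine head before committing to a push direction.

Emit:
{"api": "apply_moves", "payload": {"plan": [-1, 0.01, -0.04, 0, -3, -1, 0.02, -0.08, 0, -6, -1, 0.03, -0.12, 0, -9, -1, 0.045, -0.16, 0, -12, -1, 0.06, -0.2, 0, -15, -1, 0.075, -0.24, 0, -18, -1, 0.085, -0.28, 0, -21, -1, 0.09, -0.32, 0, -22.8]}}

```text
clock: 0.77
position: [326.5, 257.9, 231.0]
ee_rot: [0.923, -0.384, 0.0, 0.0]
contact_force: [0.7, -0.2, 0.9]
gripper_width: 85.3
```

Emit:
{"api": "apply_moves", "payload": {"plan": [-1, 0.015, -0.03, 0, 0, -1, 0.03, -0.06, -0.02, 0, -1, 0.045, -0.09, -0.05, 0, -1, 0.065, -0.12, -0.08, 0, -1, 0.085, -0.145, -0.11, 0, -1, 0.1, -0.16, -0.14, 0, -1, 0.1, -0.16, -0.17, 0, -1, 0.1, -0.16, -0.2, 0]}}

```text
clock: 1.43
position: [426.5, 98.2, 29.4]
ee_rot: [0.923, -0.385, -0.0, 0.0]
contact_force: [0.1, -0.0, -0.2]
gripper_width: 85.4
```

```bash
python3 - <<'E'
from bench import arm
import cv2,pickle,numpy as np
np.set_printoptions(precision=2,suppress=True)
d={}
for n in("side","top"):
    im=arm.get_image(n); d[n]=im
cv2.imwrite("pics/p1.png",np.vstack([d[n]["color"][:,:,::-1][:300] for n in d]))
pickle.dump(d,open("d1.pkl","wb"))
s=arm.read_state();print(s)
E
```

```text
{'clock': 1.5333, 'joints': array([ 0.6 ,  0.35, -0.69, -0.  , -0.54,  0.18]), 'joint_vel': array([ 0.02, -0.1 ,  0.06,  0.03, -0.07,  0.  ]), 'joint_efforts': array([ -0.23, -27.45,  10.34,   2.3 ,   0.43,   0.  ]), 'position': array([422.94,  97.22,  27.28]), 'ee_rot': array([ 0.92, -0.38, -0.  ,  0.  ]), 'contact_force': array([-1.02, -0.49, -0.26]), 'wrist_torque': array([-0.08,  0.05,  0.01]), 'gripper_width': 85.44107495376444}
```

```bash
python3 - <<'E'
from h import *
np.set_printoptions(precision=1,suppress=True)
d=pickle.load(open("d1.pkl","rb"))
t=d["top"]["color"][:,:,::-1];cv2.imwrite("pics/p1t.png",cv2.resize(t[220:480,60:380],None,fx=2.4,fy=2.4))
c=np.array([425,97.5]);j1=.60;L=np.array([-np.sin(j1),np.cos(j1)]);F=np.array([np.cos(j1),np.sin(j1)])
for n in d:
    P=cloud(d[n]).reshape(-1,3)
    Q=P[(P[:,2]>240)&(P[:,2]<420)&(np.hypot(*(P[:,:2]-c).T)<260)]
    l=(Q[:,:2]-c)@L;f=(Q[:,:2]-c)@F
    print(n)
    for x in range(-60,260,20):
        m=(l>=x)&(l<x+20)&(f<62)
        if m.sum(): print("left",x,m.sum(),"f",f[m].min(),f[m].max(),"z",Q[m,2].min()-28,Q[m,2].max()-28)
E
```

```text
side
left -60 464 f -20.720854587577655 22.11362406762615 z 213.38334843646047 353.6484309215863
left -40 1296 f -39.3794909319841 38.91164076907274 z 212.08635407411225 363.20724364863537
left -20 582 f -44.16651666089501 44.152685666185825 z 212.3041153129437 363.7544634287529
left 0 319 f -43.36846395919336 41.781886714605236 z 212.0544598934926 363.1229713532732
left 20 154 f -39.779173236143365 9.419381147056589 z 218.46544037537268 360.82266250082296
left 40 159 f -38.53604424534174 -5.341863437193549 z 271.8640572463365 340.296789419941
left 60 199 f -39.94381206840342 16.553276724162938 z 269.421221386586 341.4025386322336
left 80 204 f -39.58545396022412 20.126194665044384 z 271.1791859287874 343.91417196723773
left 100 344 f -64.5463935989312 35.42451967450804 z 259.4500216051964 391.8815747514496
left 120 844 f -89.6255840343262 20.913798455829923 z 271.1855790983759 391.98533350464453
left 140 264 f -97.93990996210096 13.799342874841983 z 266.21626051595297 391.7849577880039
left 160 71 f -96.4585645199851 -22.396618341477275 z 266.6883888847453 390.5240127938078
left 180
[... 922 characters left out ...]
44846804 40.32301844426596 z 295.1151420648166 340.9581907918888
left 100 409 f -58.65819591390536 46.28300684691142 z 287.3649367097296 390.3700775401528
left 120 429 f -63.09195203532366 41.99964223255475 z 291.3887675892435 391.4513343286721
left 140 210 f -13.76397324845423 42.05863438133968 z 304.2532352395016 391.7734599905479
left 160 166 f -15.821972541866751 42.20647511113406 z 302.97966420151636 391.9080843236692
left 180 164 f -19.291164047050096 42.11981318909533 z 303.3920586881339 387.8124789995523
left 200 201 f -24.32852300374954 41.74361093427923 z 305.8870580395924 343.4838620706769
left 220 11 f -18.105785444770202 16.339475175992998 z 315.06981578167483 323.44104721647307
```

Emit:
{"api": "apply_moves", "payload": {"plan": [-1, 0, 0, -0.015, 0, -1, 0.007, 0.005, -0.02, 0, -1, 0.014, 0.009, -0.02, 0, -1, 0.018, 0.012, -0.02, 0, -1, 0.018, 0.012, -0.02, 0]}}

```text
clock: 1.95
position: [446.7, 113.9, 12.9]
ee_rot: [0.924, -0.382, 0.001, -0.002]
contact_force: [0.3, 0.2, 0.5]
gripper_width: 85.2
```

```bash
cat > st.py <<'E'
from bench import arm
import numpy as np
np.set_printoptions(precision=2,suppress=True)
s=arm.read_state()
for k in('clock','joints','joint_efforts','position','contact_force'):print(k,s[k])
E
python3 st.py
```

```text
clock 1.95
joints [ 0.6   0.41 -0.65  0.   -0.5   0.18]
joint_efforts [ -0.03 -30.97   9.76   2.16  -0.05  -0.  ]
position [446.66 113.87  12.89]
contact_force [0.28 0.21 0.52]
```

Emit:
{"api": "apply_moves", "payload": {"plan": [-1, 0.001, 0.001, 0, 0, -1, 0.002, 0.001, 0, 0, -1, 0.002, 0.001, 0, 0, -1, 0.003, 0.002, 0, 0, -1, 0.003, 0.002, 0, 0]}}

```text
clock: 2.37
position: [447.2, 114.0, 11.5]
ee_rot: [0.924, -0.383, 0.0, -0.0]
contact_force: [-0.1, -1.2, -0.1]
gripper_width: 85.4
```

```bash
python3 st.py
```

```text
clock 2.3667
joints [ 0.6   0.41 -0.65  0.   -0.51  0.18]
joint_efforts [ -0.01 -31.73   9.79   2.16  -0.02  -0.  ]
position [447.24 113.97  11.51]
contact_force [-0.1  -1.2  -0.15]
```

Emit:
{"api": "apply_moves", "payload": {"plan": [-1, 0.001, 0.001, 0, 0, -1, 0.002, 0.001, 0, 0, -1, 0.002, 0.001, 0, 0]}}

```text
clock: 2.62
position: [449.4, 115.0, 11.3]
ee_rot: [0.924, -0.383, 0.0, -0.0]
contact_force: [0.4, 0.4, -0.5]
gripper_width: 85.4
```

```bash
python3 st.py
```

```text
clock 2.6167
joints [ 0.6   0.42 -0.64  0.   -0.51  0.18]
joint_efforts [ -0.   -31.92   9.88   2.19  -0.01   0.01]
position [449.35 114.98  11.31]
contact_force [ 0.36  0.44 -0.55]
```

Emit:
{"api": "apply_moves", "payload": {"plan": [-1, 0.001, 0.001, 0, 0, -1, 0.002, 0.001, 0, 0, -1, 0.002, 0.001, 0, 0]}}

```text
clock: 2.87
position: [451.4, 116.0, 11.3]
ee_rot: [0.924, -0.383, 0.0, -0.0]
contact_force: [0.1, -0.3, 0.5]
gripper_width: 85.2
```

```bash
python3 st.py
```

```text
clock 2.8667
joints [ 0.6   0.42 -0.64  0.   -0.51  0.18]
joint_efforts [ -0.01 -32.06   9.93   2.2   -0.01   0.01]
position [451.41 116.02  11.3 ]
contact_force [ 0.13 -0.33  0.51]
```

Emit:
{"api": "apply_moves", "payload": {"plan": [-1, 0.001, 0.001, 0, 0, -1, 0.002, 0.001, 0, 0, -1, 0.002, 0.001, 0, 0]}}

```text
clock: 3.12
position: [451.9, 116.2, 11.0]
ee_rot: [0.924, -0.383, -0.001, 0.001]
contact_force: [0.3, -0.3, 0.0]
gripper_width: 85.5
```

```bash
python3 st.py
```

```text
clock 3.1167
joints [ 0.6   0.42 -0.63 -0.   -0.52  0.18]
joint_efforts [  0.56 -31.19  12.3    2.8   -0.     0.01]
position [451.94 116.16  10.96]
contact_force [ 0.31 -0.27  0.02]
```

The probe at the head's corner showed contact: joint 3's effort rose by about 2.4 Nm at tool (452,116). A low tool therefore can't stand straight in front of the machine, because the wrist housing would hit the head. It can stand to the left of the corner. I'll back off and push the flask in several legs.

Emit:
{"api": "apply_moves", "payload": {"plan": [-1, -0.015, -0.01, 0, 0, -1, -0.025, -0.015, 0.04, 0, -1, -0.025, -0.02, 0.08, 0, -1, -0.025, -0.02, 0.12, 0, -1, -0.025, -0.02, 0.16, 0, -1, -0.025, -0.02, 0.2, 0, -1, -0.02, -0.03, 0.24, 0, -1, 0, -0.05, 0.27, 5]}}

```text
clock: 3.78
position: [452.9, 67.5, 286.1]
ee_rot: [0.941, -0.34, 0.002, -0.002]
contact_force: [0.7, 1.4, -0.4]
gripper_width: 85.9
```

Emit:
{"api": "apply_moves", "payload": {"plan": [-1, 0.02, -0.035, 0, 6, -1, 0.04, -0.07, 0, 12, -1, 0.06, -0.105, 0, 18, -1, 0.08, -0.14, 0, 24, -1, 0.1, -0.175, 0, 30, -1, 0.12, -0.21, 0, 36, -1, 0.14, -0.245, 0, 40, -1, 0.148, -0.28, 0, 40]}}

```text
clock: 4.45
position: [603.0, -214.9, 280.7]
ee_rot: [1.0, 0.001, 0.0, 0.0]
contact_force: [1.1, 2.0, -0.0]
gripper_width: 85.3
```

```bash
python3 st.py
```

```text
clock 4.45
joints [-0.09  0.38  0.13  0.   -1.32  1.66]
joint_efforts [  1.37 -43.08  18.2    4.39   0.07  -0.14]
position [ 602.96 -214.89  280.74]
contact_force [ 1.13  1.98 -0.  ]
```

Emit:
{"api": "apply_moves", "payload": {"plan": [-1, -0.002, -0.04, 0, 0, -1, -0.002, -0.04, -0.04, 0, -1, -0.002, -0.04, -0.08, 0, -1, -0.002, -0.04, -0.12, 0, -1, -0.002, -0.04, -0.16, 0, -1, -0.002, -0.04, -0.195, 0, -1, -0.002, -0.04, -0.195, 0]}}

```text
clock: 5.03
position: [593.8, -251.8, 77.8]
ee_rot: [1.0, -0.001, -0.008, -0.002]
contact_force: [-1.3, 0.6, -0.9]
gripper_width: 85.3
```

```bash
cat > look.py <<'E'
import sys,pickle
from bench import arm
from h import *
np.set_printoptions(precision=1,suppress=True)
from scipy.optimize import least_squares
d={n:arm.get_image(n) for n in("side","top")}
nm=sys.argv[1];pickle.dump(d,open(nm+".pkl","wb"))
x,y=float(sys.argv[2]),float(sys.argv[3])
tu,tv=pix(d["top"],(x,y,100));su,sv=pix(d["side"],(x,y,100))
def crop(im,u,v,h=75,w=100):
    c=im["color"][:,:,::-1];u=int(np.clip(u,w,639-w));v=int(np.clip(v,h,479-h))
    return cv2.resize(c[v-h:v+h,u-w:u+w],(400,300),interpolation=2)
cv2.imwrite(f"pics/{nm}.png",np.hstack([crop(d["top"],tu,tv),crop(d["side"],su,sv)]))
for n in d:
    P=cloud(d[n]).reshape(-1,3);col=d[n]["color"].reshape(-1,3).astype(int)
    sat=(col.max(1)-col.min(1));br=col.mean(1)
    k=(np.hypot(P[:,0]-x,P[:,1]-y)<48)&(sat<25)&(br>60)
    R=P[k&(P[:,2]>217)&(P[:,2]<230)]
    if len(R)>20:
        f=least_squares(lambda c:np.maximum(np.hypot(R[:,0]-c[0],R[:,1]-c[1])-23.5,0)*1.0+np.maximum(19-np.hypot(R[:,0]-c[0],R[:,1]-c[1]),0),R[:,:2].mean(0)).x
        print(n,"rim",len(R),(R[:,:2].min(0)+R[:,:2].max(0))/2,f)
    for z0,z1 in((30,100),(100,170)):
        Q=P[k&(P[:,2]>z0)&(P[:,2]<z1)]
        if len(Q)>30: print(n,"body",z0,len(Q),least_squares(lambda c:np.hypot(Q[:,0]-c[0],Q[:,1]-c[1])-33,(x,y),loss='soft_l1',f_scale=1.5).x)
s=arm.read_state()
print(s["clock"],s["position"],s["contact_force"])
E
python3 look.py q1 600 -133
```

```text
side rim 47 [ 583.2 -129.8] [ 599.2 -134.4]
side body 30 162 [ 599.3 -132.2]
side body 100 163 [ 601.1 -132.9]
top rim 44 [ 587.5 -141.6] [ 605.2 -136.6]
top body 100 35 [ 601.2 -134.3]
5.1333 [ 599.2 -253.4   85.9] [ 0.7 -0.4  0.9]
```

Emit:
{"api": "apply_moves", "payload": {"plan": [-1, 0, 0, -0.03, 0, -1, 0, 0, -0.06, 0, -1, 0, 0, -0.08, 0, -1, 0, 0, -0.09, 0, -1, 0, 0, -0.09, 0, -1, 0, 0, -0.09, 0]}}

```text
clock: 5.63
position: [601.1, -253.6, -1.3]
ee_rot: [1.0, 0.0, 0.002, 0.001]
contact_force: [0.5, -0.2, 0.4]
gripper_width: 85.9
```

```bash
python3 look.py q2 600 -180; python3 - <<'E'
from h import *
np.set_printoptions(precision=1,suppress=True)
d=pickle.load(open("q2.pkl","rb"))
P=cloud(d["side"]).reshape(-1,3);c=np.array([599.5,-253.5])
Q=P[(np.abs(P[:,0]-c[0])<45)&(np.abs(P[:,1]-c[1])<95)&(P[:,2]>3)&(P[:,2]<150)]
h=Q[:,2]
for z in range(3,130,8):
    m=(h>=z)&(h<z+8)
    if m.sum():print(z,m.sum(),"y",Q[m,1].min()-c[1],Q[m,1].max()-c[1],"x",Q[m,0].min()-c[0],Q[m,0].max()-c[0])
E
```

```text
side body 100 101 [ 600.9 -132.5]
5.7333 [ 601.3 -253.6   -0.8] [0.4 0.8 0. ]
3 78 y -91.94772850324875 93.20017883841035 x -44.5200020322809 43.88903249844452
11 48 y -51.411452069088796 91.19221147489611 x -44.88539316959407 13.851331175518112
19 65 y -56.61068156101351 90.93527488070671 x -44.537633858249706 12.178950955653022
27 60 y -57.7982849702218 93.24880182608331 x -44.37618507790182 12.584304377632861
35 138 y -94.68827731998613 91.17840676225839 x -44.20291435535205 43.91912630140257
43 180 y -94.6851926853252 90.33206347124127 x -44.54024783165278 44.72427669483386
51 21 y -90.98795813915325 70.9590894643442 x -44.191870904218035 44.80953961435057
59 85 y -94.97998419155414 45.47218608497798 x -43.52067692453454 44.98514248455058
67 87 y -75.84302629601427 36.578979105802404 x -43.71946418957498 12.753797421591003
75 71 y -75.80468601979561 34.32835579745279 x -43.31793861822098 12.767197268417476
83 85 y -73.71118999568722 31.889350116617948 x -43.09478061841719 18.376860864064724
91 102 y -73.28003678704152 16.504641812266044 x -43.522544194072225 20.328336489967114
99 126 y -71.27088939697126 94.92182067254348 x -42.798390749762234 21.69141798941655
107 148 y -70.7754598545859 94.81157046130315 x -41.903437606371426 17.870174161591308
115 97 y -69.68361448061137 94.55857779375 x -44.86682721557497 14.351407754810566
123 67 y -41.80045429249674 91.91107003811598 x -44.780920155514195 32.14876865379665
```

Emit:
{"api": "apply_moves", "payload": {"plan": [-1, 0, 0.003, -0.004, 0, -1, 0, 0.006, -0.004, 0, -1, 0, 0.009, -0.004, 0, -1, 0, 0.012, -0.004, 0, -1, 0, 0.015, -0.004, 0, -1, 0, 0.018, -0.004, 0, -1, 0, 0.021, -0.004, 0, -1, 0, 0.024, -0.004, 0]}}

```text
clock: 6.4
position: [599.4, -229.3, -7.3]
ee_rot: [1.0, -0.0, 0.0, 0.0]
contact_force: [0.9, -3.9, 2.0]
gripper_width: 85.8
```

```bash
python3 look.py q3 600 -125
```

```text
side rim 23 [ 579.2 -118.9] [ 599.5 -123.4]
side body 100 107 [ 600.7 -121.9]
top body 30 43 [ 601.4 -123.1]
top body 100 52 [ 601.2 -123.4]
6.5 [ 599.4 -228.9   -7.4] [ 0.9 -3.1  1.7]
```

Emit:
{"api": "apply_moves", "payload": {"plan": [-1, 0, 0.002, 0.003, 0, -1, 0, 0.006, 0.003, 0, -1, 0, 0.01, 0.003, 0, -1, 0, 0.014, 0.003, 0, -1, 0, 0.018, 0.003, 0]}}

```text
clock: 6.92
position: [599.1, -210.8, -4.6]
ee_rot: [1.0, -0.0, 0.0, 0.0]
contact_force: [0.9, -3.4, 1.8]
gripper_width: 85.2
```

```bash
python3 look.py q4 600 -105
```

```text
side rim 30 [579.8 -95.1] [598.9 -97.9]
side body 100 144 [600.2 -99.5]
top body 30 51 [ 601.  -103.9]
top body 100 56 [ 601.  -101.5]
7.0167 [ 599.  -210.2   -4.8] [-0.6 -2.2  1.4]
```

Emit:
{"api": "apply_moves", "payload": {"plan": [-1, 0, -0.003, 0, 0, -1, 0, -0.008, 0, 0, -1, 0, -0.008, 0, 0]}}

```text
clock: 7.27
position: [598.9, -219.5, -5.1]
ee_rot: [1.0, -0.0, -0.0, -0.0]
contact_force: [-0.5, 0.3, 0.4]
gripper_width: 85.8
```

```bash
python3 look.py q5 600 -105
```

```text
side body 100 135 [ 601.1 -106.4]
top body 30 38 [ 601.4 -107.7]
top body 100 48 [ 601.4 -107.5]
7.3667 [ 598.9 -219.2   -5. ] [-0.2 -0.4  0.4]
```

```bash
cat > rock.py <<'E'
import numpy as np
def sim(mu,v,hc=.1,r=.032,w0=0,th0=0,I=.0050):
    # planar, unit mass, spring-damper ground at two base corners
    x=0;z=hc;th=th0;vx=v;vz=0;w=w0;dt=2e-5;k=4e4;c=60;g=9.81;mx=0
    if th0: z=hc*np.cos(th0)+r*np.sin(abs(th0))
    for i in range(60000):
        fx=0;fz=-g;t=0
        for s in(-r,r):
            # corner rel to com, th>0 = tips forward (+x)
            cx=s*np.cos(th)-hc*np.sin(th); cz=-s*np.sin(th)-hc*np.cos(th)
            px=cz*w+vx; pz=-cx*w+vz
            zz=z+cz
            if zz<0:
                n=max(0,-k*zz-c*pz); f=-np.clip(px*200,-mu*n,mu*n)
                fx+=f;fz+=n;t+= cz*f-cx*n
        vx+=fx*dt;vz+=fz*dt;w+=t/I*dt;x+=vx*dt;z+=vz*dt;th+=w*dt;mx=max(mx,abs(th))
        if abs(th)>.5:return x,9
        if i>8000 and abs(vx)+abs(w)*.1<1e-3 and abs(th)<.01:break
    return x-hc*np.sin(th)*0,mx
if __name__=="__main__":
  for mu in(.3,.4,.5,.6,.7):
    print(mu,[(v,"%.1fmm tilt %.2f"%((lambda o:(o[0]*1e3,o[1]))(sim(mu,v)))) for v in(.25,.3,.35,.4,.45)])
E
python3 rock.py
python3 - <<'E'
from h import *
np.set_printoptions(precision=1,suppress=True)
d=pickle.load(open("d0.pkl","rb"))
P=cloud(d["side"]).reshape(-1,3)
for x in range(450,640,20):
    q=P[(np.abs(P[:,0]-x)<8)&(P[:,2]>60)&(P[:,2]<200)&(P[:,1]>150)&(P[:,1]<330)]
    print(x,len(q),np.median(q[:,1]) if len(q) else 0)
E
```

```text
0.3 [(0.25, '7.0mm tilt 0.04'), (0.3, '10.7mm tilt 0.05'), (0.35, '15.2mm tilt 0.06'), (0.4, '20.1mm tilt 0.07'), (0.45, '26.0mm tilt 0.09')]
0.4 [(0.25, '4.2mm tilt 0.05'), (0.3, '6.0mm tilt 0.08'), (0.35, '8.3mm tilt 0.11'), (0.4, '11.3mm tilt 0.15'), (0.45, '9.5mm tilt 0.23')]
0.5 [(0.25, '3.5mm tilt 0.06'), (0.3, '4.6mm tilt 0.09'), (0.35, '5.8mm tilt 0.13'), (0.4, '6.8mm tilt 0.19'), (0.45, '60.7mm tilt 9.00')]
0.6 [(0.25, '3.0mm tilt 0.06'), (0.3, '4.1mm tilt 0.09'), (0.35, '4.9mm tilt 0.13'), (0.4, '10.0mm tilt 0.21'), (0.45, '58.6mm tilt 9.00')]
0.7 [(0.25, '2.8mm tilt 0.06'), (0.3, '3.8mm tilt 0.09'), (0.35, '4.6mm tilt 0.14'), (0.4, '9.4mm tilt 0.21'), (0.45, '57.7mm tilt 9.00')]
450 327 258.49114344246505
470 287 256.9314097229786
490 247 257.06099385659877
510 249 256.8695492713884
530 265 256.4871375785771
550 287 256.35193122762047
570 276 256.93459895294586
590 269 257.5440043791174
610 280 257.35965445516365
630 266 257.948452292519
```

```bash
cat > col.c <<'E'
#include <stdio.h>
#include <stdlib.h>
#include <math.h>
// args: mu mu_w mu_c gap h vpush vup hc mass
double clip(double a,double b){return a>b?b:(a<-b?-b:a);}
int main(int n,char**A){double mu=atof(A[1]),mw=atof(A[2]),mc=atof(A[3]),G=atof(A[4]),h=atof(A[5]),vp=atof(A[6]),vu=atof(A[7]),hc=atof(A[8]);
 double m=.4,r=.033,I=m*.005,g=9.81,H=.178; double x=0,z=hc,th=0,vx=0,vz=0,w=0,dt=5e-6,k=3e4,c=30; double mx=0,xp=-r-.003,hp=h,Fm=0,lift=0;
 double dist=G+.003; double T=dist/vp; double tend=T+.5; int it=tend/dt; double hold=T+.1;
 for(int i=0;i<it;i++){double t=i*dt; double pvx=t<T?vp:(t>hold?-.05:0),pvz=t<T?vu:0; xp+=pvx*dt;hp+=pvz*dt;
  double fx=0,fz=-m*g,tq=0,s_=sin(th),c_=cos(th);
  for(int s=-1;s<=1;s+=2){double bx=s*r,bz=-hc,cx=bx*c_+bz*s_,cz=-bx*s_+bz*c_; double px=vx+cz*w,pz=vz-cx*w,zz=z+cz; if(zz<0){double N=-k*zz-c*pz;if(N<0)N=0;double f=-clip(px*300,mu*N);fx+=f;fz+=N;tq+=cz*f-cx*N;}}
  // wall at x=r+G : front points at bottom and top(H)
  for(int s=0;s<2;s++){double bx=r,bz=(s?H:0)-hc,cx=bx*c_+bz*s_,cz=-bx*s_+bz*c_;double px=vx+cz*w,pz=vz-cx*w,d=x+cx-(r+G);if(d>0){double N=k*d+c*px;if(N<0)N=0;double f=-clip(pz*300,mw*N);fx-=N;fz+=f;tq+= -cz*N - cx*f;}}
  // pusher: points at heights hp and hp+.04 vs rear line
  for(int s=0;s<2;s++){double ph=hp+(s?.04:0); // solve body rear line point at world height ph
   double b=(ph-z+(-r)*s_)/c_; double bx=-r,bz=b; if(bz+hc>H)continue; double cx=bx*c_+bz*s_,cz=-bx*s_+bz*c_;double d=xp-(x+cx);
   if(d>0){double px=vx+cz*w-pvx,pz=vz-cx*w-pvz;double N=8e3*d-20*px;if(N<0)N=0;double f=-clip(pz*300,mc*N);if(N>Fm)Fm=N;fx+=N;fz+=f;tq+=cz*N-cx*f;}}
  vx+=fx/m*dt;vz+=fz/m*dt;w+=tq/I*dt;x+=vx*dt;z+=vz*dt;th+=w*dt;if(fabs(th)>mx)mx=fabs(th);
  double zc=z-hc*cos(th); if(zc>lift)lift=zc; if(fabs(th)>.6)break;}
 printf("base %.1f th_end %.3f maxtilt %.3f Fmax %.1f lift %.1f\n",(x-hc*sin(th))*1e3,th,mx,Fm,lift*1e3);}
E
gcc -O2 -o col col.c -lm && for mu in .4 .6 .75; do for mw in .3 .6; do for mc in .3 .7; do for vu in 0 .01; do echo -n "mu $mu mw $mw mc $mc vu $vu: "; ./col $mu $mw $mc .03 .137 .03 $vu .1; done;done;done;done
```

```text
bash: gcc: command not found
```

```bash
cat > col.py <<'E'
import numpy as np,itertools,sys
def run(mu,mw,mc,G,h,vp,vu,hc,extra=0.0):
    mu,mw,mc,G,h,vp,vu,hc=np.broadcast_arrays(*map(np.asarray,(mu,mw,mc,G,h,vp,vu,hc)))
    m=.4;r=.033;I=m*.005;g=9.81;H=.178;k=1.5e4;c=25;dt=2.5e-5
    x=np.zeros(mu.shape);z=hc*1.;th=x*0;vx=x*0;vz=x*0;w=x*0;mx=x*0;Fm=x*0;lift=x*0;xp=x-r-.003;hp=h*1.
    T=(G+.003+extra)/vp;n=int((T.max()+.5)/dt);cl=lambda a,b:np.minimum(np.maximum(a,-b),b)
    for i in range(n):
        t=i*dt;pvx=np.where(t<T,vp,np.where(t>T+.1,-.05,0));pvz=np.where(t<T,vu,0);xp=xp+pvx*dt;hp=hp+pvz*dt
        fx=0*x;fz=-m*g+0*x;tq=0*x;s_=np.sin(th);c_=np.cos(th)
        for bx in(-r,r):
            cx=bx*c_-hc*s_;cz=-bx*s_-hc*c_;px=vx+cz*w;pz=vz-cx*w;zz=z+cz
            N=np.where(zz<0,np.maximum(-k*zz-c*pz,0),0);f=-cl(px*100,mu*N);fx+=f;fz+=N;tq+=cz*f-cx*N
        for b in(-hc,H-hc):
            cx=r*c_+b*s_;cz=-r*s_+b*c_;px=vx+cz*w;pz=vz-cx*w;d=x+cx-(r+G)
            N=np.where(d>0,np.maximum(k*d+c*px,0),0);f=-cl(pz*100,mw*N);fx-=N;fz+=f;tq+=-cz*N-cx*f
        for o in(0,.04):
            b=(hp+o-z-r*s_)/c_;cx=-r*c_+b*s_;cz=r*s_+b*c_;d=xp-(x+cx);px=vx+cz*w-pvx;pz=vz-cx*w-pvz
            N=np.where((d>0)&(b+hc<H),np.maximum(5e3*d-15*px,0),0);Fm=np.maximum(Fm,N);f=-cl(pz*100,mc*N);fx+=N;fz+=f;tq+=cz*N-cx*f
        vx=vx+fx/m*dt;vz=vz+fz/m*dt;w=w+tq/I*dt;x=x+vx*dt;z=z+vz*dt;th=np.clip(th+w*dt,-.7,.7);mx=np.maximum(mx,abs(th));lift=np.maximum(lift,z-hc*np.cos(th)-0*r)
    return (x-hc*np.sin(th))*1e3,th,mx,Fm,lift*1e3
if __name__=="__main__":
    P=np.array(list(itertools.product((.3,.5,.7),(.3,.6),(.3,.6),(0,.3),(.058,.137))))
    G=float(sys.argv[1]);vp=float(sys.argv[2])
    o=run(P[:,0],P[:,1],P[:,2],G,P[:,4],vp,P[:,3]*vp,.1)
    print("mu mw mc up h | base th maxtilt Fmax lift")
    for p,*q in zip(P,*o):print(p,"| %.1f %.3f %.3f %.0f %.1f"%tuple(q))
E
time python3 col.py .03 .06
```

```text
mu mw mc up h | base th maxtilt Fmax lift
[0.3   0.3   0.3   0.    0.058] | 30.0 0.000 0.004 2 0.0
[0.3   0.3   0.3   0.    0.137] | 29.8 -0.000 0.152 11 4.8
[0.3   0.3   0.3   0.3   0.058] | 30.0 0.000 0.005 2 0.0
[0.3   0.3   0.3   0.3   0.137] | 30.0 0.000 0.153 13 4.8
[0.3   0.3   0.6   0.    0.058] | 30.0 0.000 0.004 2 0.0
[0.3   0.3   0.6   0.    0.137] | 29.8 -0.000 0.149 11 4.6
[0.3   0.3   0.6   0.3   0.058] | 30.0 0.000 0.006 2 0.0
[0.3   0.3   0.6   0.3   0.137] | 29.9 0.000 0.152 14 4.8
[0.3   0.6   0.3   0.    0.058] | 30.0 0.000 0.004 2 0.0
[0.3   0.6   0.3   0.    0.137] | 29.9 -0.000 0.152 11 4.8
[0.3   0.6   0.3   0.3   0.058] | 30.0 0.000 0.005 2 0.0
[0.3   0.6   0.3   0.3   0.137] | 30.0 0.000 0.153 13 4.8
[0.3   0.6   0.6   0.    0.058] | 30.0 0.000 0.004 2 0.0
[0.3   0.6   0.6   0.    0.137] | 29.8 -0.000 0.149 11 4.6
[0.3   0.6   0.6   0.3   0.058] | 30.0 0.000 0.006 2 0.0
[0.3   0.6   0.6   0.3   0.137] | 29.9 0.000 0.152 14 4.8
[0.5   0.3   0.3   0.    0.058] | 30.0 -0.000 0.013 3 0.2
[0.5   0.3   0.3   0.    0.137] | 30.0 -0.000 0.152 13 4.8
[0.5   0.3   0.3 
[... 1072 characters left out ...]
000 0.098 5 2.9
[0.7   0.3   0.6   0.    0.137] | 30.0 -0.000 0.149 16 4.6
[0.7   0.3   0.6   0.3   0.058] | 30.0 -0.000 0.128 5 4.0
[0.7   0.3   0.6   0.3   0.137] | 28.1 -0.000 0.152 17 4.9
[0.7   0.6   0.3   0.    0.058] | 30.0 0.000 0.135 5 4.2
[0.7   0.6   0.3   0.    0.137] | 28.1 -0.000 0.152 16 4.8
[0.7   0.6   0.3   0.3   0.058] | 29.9 -0.000 0.138 5 4.3
[0.7   0.6   0.3   0.3   0.137] | 21.5 0.000 0.153 17 4.9
[0.7   0.6   0.6   0.    0.058] | 30.0 -0.000 0.098 5 2.9
[0.7   0.6   0.6   0.    0.137] | 30.0 -0.000 0.149 16 4.6
[0.7   0.6   0.6   0.3   0.058] | 30.0 -0.000 0.128 5 3.9
[0.7   0.6   0.6   0.3   0.137] | 28.1 -0.000 0.152 17 4.9
real	0m20.683s
user	0m20.188s
sys	0m0.117s
```

Emit:
{"api": "apply_moves", "payload": {"plan": [-1, 0.001, 0.004, -0.001, 0, -1, 0.001, 0.009, -0.002, 0, -1, 0.001, 0.014, -0.002, 0, -1, 0.001, 0.02, -0.002, 0, -1, 0.001, 0.026, -0.003, 0, -1, 0.001, 0.032, -0.003, 0, -1, 0.001, 0.037, -0.004, 0]}}

```text
clock: 7.95
position: [600.8, -181.7, -7.9]
ee_rot: [1.0, 0.0, 0.001, 0.0]
contact_force: [-0.8, -4.7, 4.6]
gripper_width: 85.1
```

```bash
python3 look.py q6 601 -78
```

```text
side body 100 191 [600.9 -73.8]
top body 30 44 [601.3 -75. ]
top body 100 42 [601.2 -74.8]
8.05 [ 600.3 -181.    -8.6] [-0.4 -0.1  1.5]
```

Emit:
{"api": "apply_moves", "payload": {"plan": [-1, 0, -0.02, 0.02, 0, -1, 0.01, -0.025, 0.06, 7, -1, 0.03, -0.02, 0.095, 14, -1, 0.05, -0.01, 0.095, 21, -1, 0.07, 0.005, 0.095, 28, -1, 0.081, 0.016, 0.095, 35, -1, 0.083, 0.018, 0.095, 42, -1, 0.083, 0.018, 0.07, 43]}}

```text
clock: 8.72
position: [687.5, -162.4, 65.6]
ee_rot: [0.929, 0.37, 0.005, 0.002]
contact_force: [1.7, -0.1, 0.6]
gripper_width: 85.1
```

Emit:
{"api": "apply_moves", "payload": {"plan": [-1, 0, 0, -0.035, 0, -1, 0, 0, -0.068, 0, -1, 0, 0, -0.068, 0]}}

```text
clock: 8.97
position: [682.1, -162.6, -10.8]
ee_rot: [0.93, 0.367, -0.002, -0.001]
contact_force: [0.5, 0.2, 1.8]
gripper_width: 85.6
```

```bash
python3 look.py q7 601 -75; python3 st.py
```

```text
side rim 206 [599.5 -76. ] [600.6 -76.7]
side body 30 327 [599.9 -72.9]
side body 100 771 [600.4 -72.7]
top rim 177 [600.3 -74.8] [600.1 -76. ]
top body 30 51 [601.4 -75. ]
top body 100 55 [601.3 -75. ]
9.0667 [ 682.3 -163.1   -8.2] [-0.5 -0.  -0.6]
clock 9.0667
joints [-0.01  0.73 -0.03 -0.   -0.81  2.33]
joint_efforts [  0.1  -50.13  14.5    3.24   0.04   0.  ]
position [ 682.26 -163.11   -8.23]
contact_force [-0.55 -0.03 -0.62]
```

Emit:
{"api": "apply_moves", "payload": {"plan": [-1, -0.007, 0.007, 0, 0, -1, -0.012, 0.013, 0, 0, -1, -0.018, 0.019, -0.001, 0, -1, -0.024, 0.026, -0.001, 0, -1, -0.031, 0.033, -0.001, 0, -1, -0.038, 0.041, -0.002, 0, -1, -0.045, 0.048, -0.002, 0, -1, -0.05, 0.053, -0.002, 0]}}

```text
clock: 9.73
position: [633.0, -110.2, -7.6]
ee_rot: [0.93, 0.367, 0.001, 0.0]
contact_force: [3.0, -3.9, 3.5]
gripper_width: 85.6
```

```bash
python3 look.py q8 556 -30; python3 st.py
```

```text
side rim 202 [560. -31.] [560.5 -33.5]
side body 30 289 [560.7 -30.4]
side body 100 793 [560.7 -30.7]
top rim 177 [558.5 -31.7] [555.5 -30.2]
top body 30 37 [560.3 -31.9]
top body 100 51 [560.3 -32. ]
9.8333 [ 631.8 -109.9   -8.5] [ 1.1  0.1 -0.4]
clock 9.8333
joints [ 0.08  0.66 -0.2  -0.   -0.72  2.24]
joint_efforts [  0.58 -46.65  12.18   2.67  -0.31   0.01]
position [ 631.83 -109.86   -8.48]
contact_force [ 1.07  0.06 -0.42]
```

Emit:
{"api": "apply_moves", "payload": {"plan": [-1, -0.008, 0.005, 0, -2, -1, -0.015, 0.01, 0, -3, -1, -0.025, 0.017, 0, -6, -1, -0.034, 0.023, -0.001, -8, -1, -0.041, 0.029, -0.001, -9, -1, -0.048, 0.034, -0.001, -11, -1, -0.056, 0.04, -0.001, -12, -1, -0.056, 0.04, -0.001, -12]}}

```text
clock: 10.5
position: [574.3, -70.5, -10.4]
ee_rot: [0.964, 0.267, -0.002, -0.001]
contact_force: [-0.6, -0.4, -1.0]
gripper_width: 85.0
```

```bash
python3 look.py q9 524 23
```

```text
side rim 201 [519.1  20.4] [518.1  19.3]
side body 30 256 [519.5  22.3]
side body 100 448 [519.6  22.4]
top rim 113 [513.4  19.3] [526.9  19.9]
top body 30 34 [521.   19.9]
top body 100 56 [521.   19.6]
10.6 [575.9 -70.9 -10.4] [ 0.5  0.1 -0.7]
```

Emit:
{"api": "apply_moves", "payload": {"plan": [-1, -0.005, 0.007, 0, 0, -1, -0.01, 0.013, 0, 0, -1, -0.016, 0.018, 0.001, 0, -1, -0.02, 0.022, 0.001, 0, -1, -0.022, 0.024, 0.001, 0, -1, -0.023, 0.025, 0.001, 0]}}

```text
clock: 11.1
position: [554.2, -46.6, -8.4]
ee_rot: [0.964, 0.266, 0.001, -0.0]
contact_force: [1.5, -2.6, 0.7]
gripper_width: 85.7
```

```bash
python3 look.py q10 507 45; python3 st.py
```

```text
side rim 219 [495.7  51.7] [495.3  49.9]
side body 100 173 [497.7  49.3]
top rim 110 [487.7  50.8] [502.4  53.6]
top body 30 53 [500.8  45.3]
top body 100 68 [499.7  47.7]
11.2 [554.1 -46.7  -8.4] [ 1.9 -2.6  0.5]
clock 11.2
joints [ 0.21  0.56 -0.43 -0.   -0.59  1.9 ]
joint_efforts [  5.13 -37.6   10.54   2.08  -0.26   0.01]
position [554.11 -46.71  -8.36]
contact_force [ 1.88 -2.6   0.53]
```

Emit:
{"api": "apply_moves", "payload": {"plan": [-1, 0.004, -0.006, 0, 0, -1, 0.008, -0.012, 0, 0, -1, 0.012, -0.016, 0.01, 0, -1, 0.016, -0.02, 0.04, 0, -1, 0.016, -0.02, 0.08, 0, -1, 0.016, -0.02, 0.12, 0, -1, 0.016, -0.02, 0.16, 0, -1, 0.016, -0.02, 0.2, 0]}}

```text
clock: 11.87
position: [569.6, -65.9, 192.8]
ee_rot: [0.964, 0.267, -0.001, -0.0]
contact_force: [1.5, -0.1, -1.1]
gripper_width: 85.6
```

```bash
python3 look.py q11 502 44; cat > plan.py <<'E'
import numpy as np
RED=np.array([472.2,-37.]);S=np.array([542.3,221.7])
d2=lambda a:np.array([np.cos(np.radians(a)),np.sin(np.radians(a))])
def rectdist(p,T,jaw,a0,a1,hb):  # distance point -> rect in tool frame
    j=d2(jaw);l=d2(jaw+90);q=p-T;a=q@j;b=q@l
    return np.hypot(max(a0-a,0,a-a1),max(abs(b)-hb,0))
BX=[(458.5,626,176.8,470),(441.5,642,255,470)]
def segpts(T,jaw,a0,a1,hb):
    j=d2(jaw);l=d2(jaw+90)
    return [T+a*j+b*l for a in np.linspace(a0,a1,8) for b in np.linspace(-hb,hb,5)]
def linkok(T,m):
    r=np.hypot(*T)
    j1=np.arctan2(T[1],T[0])+np.arcsin(159/r);F=np.array([np.cos(j1),np.sin(j1)]);L=np.array([-F[1],F[0]])
    for x0,x1,y0,y1 in BX:
        c=np.array([np.clip(T[0],x0,x1),np.clip(T[1],y0,y1)])
        if np.hypot(*(c-T))<42+m:return False
        for s in np.linspace(0,219,24):
            for f in(-39-m,0,39+m):
                p=T+s*L+f*F
                if x0<p[0]<x1 and y0<p[1]<y1:return False
    return True
def tool(f,n,psi,o=0):
    jaw=n-psi
    if psi==0: return f-33*d2(n)-73.5*d2(jaw)-o*d2(jaw+90),jaw
    s=np.sign(psi)
    return f-33*d2(n)-73.5*d2(jaw)-12.7*s*d2(jaw+90),jaw
def ok(f,n,psi,o=0,m=1.5):
    T,jaw=tool(f,n,psi,o)
    c=[np.hypot(*(T-RED))-73, rectdist(RED,T,jaw,30,73.5,13)-33, rectdist(RED,T,jaw,40,62,20)-33,
       rectdist(f,T,jaw,40,62,20)-33, np.hypot(*(T-f))-73]
    if min(c)<m:return None
    if not linkok(T,m):return None
    for p in segpts(T,jaw,30,73.5,13):
        if 441<p[0]<463 and p[1]>195:return None
    return T,jaw,min(c)
def best(f,n,m=1.5):
    out=[]
    for psi in list(range(-75,76,5)):
        for o in ((-10,-5,0,5,10) if psi==0 else (0,)):
            r=ok(f,n,psi,o,m)
            if r:out.append((abs(psi),psi,o)+r)
    return sorted(out,key=lambda t:t[0])
E
python3 - <<'E'
from plan import *
for f in [(502,44),(505,50),(510,50),(515,55),(515,65),(520,75),(520,90),(520,110),(515,130),(515,150),(515,170),(520,185),(527,193)]:
    f=np.array(f,float)
    print(f,[(n,[(b[1],b[2]) for b in best(f,n)][:3]) for n in range(0,121,10) if best(f,n)])
E
```

```text
side rim 191 [499.   43.1] [499.2  41.9]
side body 30 186 [500.4  43.9]
side body 100 205 [499.6  44.3]
top rim 187 [500.3  42.9] [498.3  43.9]
top body 30 42 [502.4  42.8]
top body 100 47 [501.7  42.9]
11.9667 [574.5 -65.9 199.1] [ 0.4 -0.   0.5]
[502.  44.] [(0, [(0, -10), (0, -5), (0, 0)]), (10, [(0, -10), (0, -5), (0, 0)]), (20, [(0, -10), (0, -5), (0, 0)]), (30, [(0, -10), (35, 0), (40, 0)]), (40, [(55, 0), (60, 0)]), (110, [(0, 10), (5, 0)]), (120, [(0, -10), (0, -5), (0, 0)])]
[505.  50.] [(0, [(0, -10), (0, -5), (0, 0)]), (10, [(0, -10), (0, -5), (0, 0)]), (20, [(0, -10), (0, -5), (0, 0)]), (30, [(0, -10), (20, 0), (25, 0)]), (40, [(45, 0), (50, 0), (55, 0)]), (110, [(0, 5), (0, 10), (5, 0)]), (120, [(0, -10), (-5, 0), (15, 0)])]
[510.  50.] [(0, [(0, -10), (0, -5), (0, 0)]), (10, [(0, -10), (0, -5), (0, 0)]), (20, [(0, -10), (0, -5), (0, 0)]), (30, [(20, 0), (25, 0), (30, 0)]), (40, [(50, 0), (55, 0), (60, 0)]), (100, [(-30, 0)]), (110, [(0, 0), (0, 5), (0, 10)]), (120, [(0, -10), (-5, 0), (15, 0)])]
[515.  55.] [(0, [(0, -10), (0, -5), (0, 0)]), (10, [(0, -10), (0, -5), (0,
[... 2223 characters left out ...]
0, -10), (0, -5), (0, 0)]), (60, [(0, -10), (0, -5), (0, 0)]), (70, [(0, -10), (15, 0), (20, 0)]), (80, [(30, 0), (35, 0), (40, 0)]), (90, [(50, 0), (55, 0), (60, 0)])]
[520. 185.] [(0, [(0, 5), (0, 10), (5, 0)]), (10, [(0, -5), (0, 0), (0, 5)]), (20, [(0, -10), (0, -5), (0, 0)]), (30, [(0, -10), (0, -5), (0, 0)]), (40, [(0, -10), (0, -5), (0, 0)]), (50, [(0, -10), (0, -5), (0, 0)]), (60, [(0, -10), (0, -5), (-5, 0)]), (70, [(30, 0), (35, 0), (40, 0)]), (80, [(50, 0), (55, 0), (60, 0)])]
[527. 193.] [(10, [(-45, 0)]), (20, [(-25, 0), (-30, 0), (-35, 0)]), (30, [(0, 0), (0, 5), (0, 10)]), (40, [(0, -10), (0, -5), (0, 0)]), (50, [(0, -10), (0, -5), (20, 0)]), (60, [(35, 0), (40, 0), (45, 0)])]
```

```bash
cat > greedy.py <<'E'
from plan import *
def nmax(f,m,pm=65):
    for n in range(105,20,-3):
        o=[b for b in best(f,n,m) if -20<=b[1]<=pm and n<106 and b[3][0]<480]
        if o:
            return n,o[0]
    return None
for st in [(501.5,43.5),(508,58),(500,58)]:
  for m in(0.5,2):
    f=np.array(st);path=[]
    for k in range(40):
        r=nmax(f,m)
        if r is None or f[1]>190:break
        n,b=r;path.append((f.round().astype(int).tolist(),n,b[1]));f=f+5*d2(n)
    print(st,m,path[::3],f.round(1))
E
python3 greedy.py
```

```text
(501.5, 43.5) 0.5 [([502, 44], 42, 60), ([512, 54], 54, 65), ([520, 67], 63, 65), ([526, 81], 69, 65), ([531, 95], 75, 65), ([534, 109], 87, 65), ([534, 124], 93, 65), ([534, 139], 90, 65), ([534, 154], 87, 65), ([535, 169], 75, 60), ([541, 183], 45, 25)] [544.1 186.8]
(501.5, 43.5) 2 [([502, 44], 39, 55), ([513, 54], 48, 55), ([521, 66], 57, 60), ([529, 78], 63, 60), ([536, 92], 69, 60), ([540, 106], 78, 60), ([543, 121], 81, 60), ([546, 136], 75, 60), ([550, 150], 60, 45)] [556.5 157.8]
(508, 58) 0.5 [([508, 58], 63, 65), ([514, 72], 66, 65), ([520, 86], 72, 65), ([524, 100], 81, 65), ([525, 115], 90, 65), ([524, 130], 99, 65), ([522, 145], 99, 65), ([519, 160], 96, 60), ([517, 174], 93, 60), ([516, 189], 90, 65)] [516.3 194.3]
(508, 58) 2 [([508, 58], 57, 60), ([516, 71], 63, 60), ([522, 84], 66, 60), ([528, 98], 75, 60), ([531, 113], 84, 60), ([532, 128], 90, 60), ([532, 143], 84, 55), ([533, 158], 81, 55), ([537, 172], 69, 50)] [544.9 184.5]
(500, 58) 0.5 [([500, 58], 60, 60), ([506, 72], 69, 65), ([511, 86], 75, 65), ([514, 101], 84, 65), ([515, 116], 93, 65), ([512, 130], 105, 60), ([508, 145], 105, 60), ([505, 159], 105, 60), ([501, 174], 105, 60), ([497, 188], 105, 60)] [495.5 193.1]
(500, 58) 2 [([500, 58], 57, 60), ([507, 71], 66, 60), ([513, 85], 69, 60), ([518, 99], 75, 60), ([521, 114], 84, 60), ([521, 129], 96, 55), ([519, 144], 99, 60), ([517, 159], 96, 60), ([516, 173], 93, 60), ([515, 188], 87, 55)] [515.6 193.4]
```

```bash
python3 - <<'E'
from h import *
np.set_printoptions(precision=0,suppress=True,linewidth=150)
acc=[]
for nm,T,jaw in(("q7",(682.3,-163.1,-8.2),133),("q8",(631.8,-109.9,-8.4),133),("q11",(574.5,-65.9,199),121)):
    d=pickle.load(open(nm+".pkl","rb"))
    for n in d:
        P=cloud(d[n]).reshape(-1,3);col=d[n]["color"].reshape(-1,3).mean(1)
        j=np.array([np.cos(np.radians(jaw)),np.sin(np.radians(jaw))]);l=np.array([-j[1],j[0]])
        q=P[:,:2]-np.array(T[:2]);a=q@j;b=q@l;h=P[:,2]-T[2]
        m=(abs(a)<85)&(abs(b)<45)&(h>12)&(h<125)&(col<75)
        acc.append(np.c_[a,b,h][m]);print(nm,n,m.sum())
        for h0 in range(40,125,12):
            for a0 in(-85,-70,-60,-50,-40,40,50,60,70):
                k=m&(h>=h0)&(h<h0+12)&(a>=a0)&(a<a0+(15 if abs(a0)>=70 else 10))
                if k.sum()>3: print((h0,a0,int(k.sum()),int(b[k].min()),int(b[k].max())),end=" ")
            print()
E
```

```text
q7 side 1359
(40, -70, 5, 5, 8) (40, -60, 12, 3, 8) (40, -50, 6, 5, 9) (40, 40, 35, -25, 11) 
(52, -70, 23, 3, 12) (52, -60, 29, -8, 13) (52, -50, 26, -11, 13) (52, 40, 14, 7, 13) (52, 50, 23, -6, 12) (52, 60, 13, 0, 12) (52, 70, 5, 8, 11) 
(64, -85, 27, -15, 13) (64, -70, 29, -10, 13) (64, -60, 4, -1, 13) (64, -50, 36, -13, 12) (64, -40, 21, -18, 17) (64, 40, 10, -11, 12) (64, 50, 8, -6, 13) (64, 60, 41, -12, 13) (64, 70, 5, 8, 13) 
(76, -85, 18, -12, 13) (76, -70, 22, -13, 14) (76, -50, 6, -2, 15) (76, -40, 48, -16, 19) (76, 50, 5, -7, 13) (76, 60, 27, -10, 13) 
(88, -85, 9, -6, 11) (88, -70, 39, -10, 15) (88, -60, 6, 0, 10) (88, -40, 10, 6, 12) (88, 50, 14, 0, 13) (88, 60, 17, 7, 14) 
(100, -70, 46, -10, 13) (100, -60, 14, 0, 12) (100, -50, 28, -6, 11) (100, -40, 25, -7, 12) (100, 40, 14, 0, 6) (100, 50, 31, -7, 11) (100, 60, 14, 8, 14) 
(112, -70, 17, -10, 13) (112, -40, 34, -11, 11) (112, 40, 8, -1, 6) (112, 50, 17, -10, 10) (112, 60, 8, -8, 12) 

q7 top 191
(40, 40, 4, -26, 11) 
(52, 50, 4, -31, 11) 
(64, 40, 12, -15, 12) (64, 60, 4, -5, 11) (64, 70, 6, -11, 12) 
(76, 60, 6, -5
[... 1705 characters left out ...]
6) (76, -40, 13, -6, 20) (76, 60, 45, -7, 16) (76, 70, 4, 12, 14) 
(88, -70, 66, -8, 17) (88, -60, 13, 12, 17) (88, -40, 19, -3, 15) (88, 50, 21, 4, 16) (88, 60, 21, 3, 17) 
(100, -70, 57, -3, 18) (100, -60, 12, 8, 17) (100, -50, 16, 1, 11) (100, -40, 38, -2, 16) (100, 50, 21, 4, 16) (100, 60, 21, 1, 17) 
(112, -40, 43, -4, 17) (112, 60, 5, 2, 15) 
(124, -40, 5, 0, 10) 
q11 top 187


(64, -70, 7, 4, 13) (64, -60, 11, 2, 12) (64, 40, 15, 1, 12) (64, 50, 6, 1, 12) (64, 70, 6, -8, 10) 
(76, 40, 6, 6, 15) 
(88, 60, 6, -4, 13) 
(100, -70, 6, -7, 13) (100, -60, 4, -7, 12) (100, 50, 4, 7, 12) (100, 60, 4, 0, 12) 
(112, -70, 34, -9, 13) (112, -60, 8, -8, 12) (112, 50, 15, 1, 14) (112, 60, 19, 0, 13)
```

```bash
sed -i 's/,40,62,20)/,26,43,20)/g' plan.py; cat >> plan.py <<'E'
def tool(f,n,psi,o=0):
    jaw=n-psi
    if psi==0: return f-33*d2(n)-73.5*d2(jaw)-o*d2(jaw+90),jaw
    if psi==90: return f-33*d2(n)-(73.5-o)*d2(jaw)-12.7*d2(jaw+90),jaw   # flat side face, o in from the end
    s=np.sign(psi)
    return f-33*d2(n)-73.5*d2(jaw)-12.7*s*d2(jaw+90),jaw
def best(f,n,m=1.5):
    out=[]
    for psi in list(range(-75,91,5)):
        for o in ((-10,-5,0,5,10) if psi==0 else (2,5,8) if psi==90 else (0,)):
            r=ok(f,n,psi,o,m)
            if r:out.append((abs(psi),psi,o)+r)
    return sorted(out,key=lambda t:t[0])
E
sed -i 's/pm=65/pm=90/' greedy.py; sed -i 's/(501.5,43.5),(508,58),(500,58)/(501.5,43.5),(500,48)/; s/in(0.5,2)/in(1,3)/' greedy.py
python3 greedy.py
python3 - <<'E'
from plan import *
for f in [(501.5,43.5),(510,54)]:
    f=np.array(f)
    for n in(50,60,70):
        for psi,o in((60,0),(75,0),(90,2),(90,8)):
            T,jaw=tool(f,n,psi,o)
            print(f,n,psi,T.round(),jaw,[round(v,1) for v in (np.hypot(*(T-RED))-73, rectdist(RED,T,jaw,30,73.5,13)-33, rectdist(RED,T,jaw,26,43,20)-33,rectdist(f,T,jaw,26,43,20)-33, np.hypot(*(T-f))-73)])
E
```

```text
(501.5, 43.5) 1 [([502, 44], 51, 85), ([509, 56], 78, 90), ([511, 71], 87, 90), ([511, 86], 96, 90), ([509, 101], 105, 90), ([505, 115], 105, 75), ([501, 130], 105, 60), ([497, 144], 105, 50), ([493, 159], 105, 50), ([490, 173], 105, 45), ([486, 188], 105, 50)] [484.3 192.7]
(501.5, 43.5) 3 [([502, 44], 48, 85), ([510, 56], 75, 90), ([513, 71], 84, 90), ([513, 85], 93, 90), ([512, 100], 105, 90), ([508, 115], 105, 80), ([504, 129], 105, 65), ([500, 144], 105, 55), ([496, 158], 105, 55), ([492, 173], 105, 55), ([489, 187], 105, 50)] [487.3 192.1]
(500, 48) 1 [([500, 48], 57, 85), ([505, 62], 84, 90), ([506, 77], 90, 90), ([505, 92], 102, 90), ([501, 106], 105, 85), ([498, 121], 105, 70), ([494, 135], 105, 55), ([490, 150], 105, 45), ([486, 164], 105, 45), ([482, 179], 105, 45)] [478.1 193.4]
(500, 48) 3 [([500, 48], 54, 85), ([506, 61], 81, 90), ([508, 76], 90, 90), ([507, 91], 99, 90), ([504, 106], 105, 85), ([500, 120], 105, 75), ([496, 135], 105, 60), ([492, 149], 105, 50), ([488, 164], 105, 45), ([485, 178], 105, 45)] [480.6 192.9]
[501.5  43.5] 50 60 [406.  18.] -10 [np.float64(1
[... 2208 characters left out ...]
50.] -30 [np.float64(26.0), np.float64(7.5), np.float64(19.2), np.float64(5.4), np.float64(11.9)]
[510  54] 60 90 [430.  47.] -30 [np.float64(21.0), np.float64(6.3), np.float64(14.6), np.float64(1.2), np.float64(6.9)]
[510  54] 70 60 [429.  -2.] 10 [np.float64(-17.2), np.float64(-4.2), np.float64(-11.2), np.float64(18.6), np.float64(26.0)]
[510  54] 70 75 [424.  17.] -5 [np.float64(-1.1), np.float64(3.4), np.float64(-2.2), np.float64(13.1), np.float64(20.4)]
[510  54] 70 90 [427.  36.] -20 [np.float64(12.3), np.float64(6.7), np.float64(7.7), np.float64(5.4), np.float64(11.9)]
[510  54] 70 90 [433.  33.] -20 [np.float64(7.7), np.float64(6.7), np.float64(4.4), np.float64(1.2), np.float64(6.9)]
```

```bash
cat > tab.py <<'E'
from plan import *
def marg(f,n,psi,o):
    lo=None
    for m in(0,1,2,3,4,6,8,10):
        if ok(f,n,psi,o,m):lo=m
        else:break
    return lo
W=[(501.5,43.5,45),(506,48,45),(511,54,60),(514,60,70),(516,68,80),(517,80,85),(518,95,88),(518,110,90),(518,125,90),(518,140,88),(518,155,85),(519,165,80),(520,175,75),(522,183,68),(525,190,62),(528,193,50)]
for x,y,n in W:
    f=np.array([x,y]);c=[]
    for psi,o in((0,0),(20,0),(40,0),(60,0),(75,0),(90,2),(90,5),(90,8)):
        k=marg(f,n,psi,o)
        if k is not None:T,j=tool(f,n,psi,o);c.append((psi,o,k,T.round().astype(int).tolist(),j))
    print((x,y,n),c)
E
python3 tab.py
```

```text
(501.5, 43.5, 45) [(75, 0, 2, [408, 46], -30), (90, 2, 4, [419, 62], -45), (90, 5, 3, [421, 60], -45), (90, 8, 0, [423, 58], -45)]
(506, 48, 45) [(60, 0, 4, [408, 31], -15), (75, 0, 6, [413, 50], -30), (90, 2, 4, [423, 66], -45), (90, 5, 3, [425, 64], -45), (90, 8, 1, [427, 62], -45)]
(511, 54, 60) [(75, 0, 6, [420, 32], -15), (90, 2, 4, [426, 50], -30), (90, 5, 3, [429, 49], -30), (90, 8, 1, [431, 47], -30)]
(514, 60, 70) [(75, 0, 1, [428, 23], -5), (90, 2, 4, [431, 42], -20), (90, 5, 3, [434, 40], -20), (90, 8, 1, [437, 39], -20)]
(516, 68, 80) [(90, 2, 4, [438, 35], -10), (90, 5, 3, [441, 35], -10), (90, 8, 1, [444, 34], -10)]
(517, 80, 85) [(90, 2, 4, [442, 41], -5), (90, 5, 3, [445, 40], -5), (90, 8, 1, [448, 40], -5)]
(518, 95, 88) [(75, 0, 1, [448, 33], 13), (90, 2, 4, [445, 52], -2), (90, 5, 3, [448, 52], -2), (90, 8, 1, [451, 52], -2)]
(518, 110, 90) [(75, 0, 10, [450, 46], 15), (90, 2, 4, [446, 64], 0), (90, 5, 3, [450, 64], 0), (90, 8, 1, [452, 64], 0)]
(518, 125, 90) [(60, 0, 8, [461, 44], 30), (75, 0, 10, [450, 61], 15), (90, 2, 4, [446, 79], 0), (90, 5, 3, [450, 79], 0), (90, 8, 1, [452, 79], 0)]
(518, 140, 88) [(40, 0, 1, [477, 44], 48), (60, 0, 10, [458, 61], 28), (75, 0, 10, [448, 78], 13), (90, 2, 4, [445, 97], -2), (90, 5, 3, [448, 97], -2), (90, 8, 1, [451, 97], -2)]
(518, 155, 85) [(40, 0, 3, [472, 61], 45), (60, 0, 10, [454, 80], 25), (75, 0, 10, [445, 97], 10), (90, 2, 4, [443, 116], -5), (90, 5, 3, [446, 115], -5), (90, 8, 1, [449, 115], -5)]
(519, 165, 80) [(40, 0, 6, [465, 76], 40), (60, 0, 10, [449, 95], 20), (75, 0, 10, [441, 113], 5), (90, 2, 4, [441, 132], -10), (90, 5, 0, [444, 132], -10)]
(520, 175, 75) [(40, 0, 6, [459, 91], 35), (60, 0, 10, [444, 112], 15), (75, 0, 8, [438, 130], 0)]
(522, 183, 68) [(40, 0, 8, [451, 107], 28), (60, 0, 6, [439, 130], 8)]
(525, 190, 62) [(40, 0, 3, [446, 122], 22)]
(528, 193, 50) [(20, 0, 4, [449, 120], 30)]
```

```bash
python3 - <<'E'
from plan import *
def show(f,n,psi,o=0,back=0):
    f=np.array(f,float);T,jaw=tool(f,n,psi,o);T=T-back*d2(n)
    print(f,n,psi,o,back,T.round(1),jaw,[float(round(v,1)) for v in (np.hypot(*(T-RED))-73, rectdist(RED,T,jaw,30,73.5,13)-33, rectdist(RED,T,jaw,26,43,20)-33,rectdist(f,T,jaw,26,43,20)-33)])
for n,psi in((30,0),(30,30),(30,45),(30,60),(40,60),(40,75)):
    for b in(0,8): show((501.5,43.5),n,psi,0,b)
for f in((508,48),(510,49),(512,50)):
    for n in(50,60,70):show(f,n,90,3,4)
E
```

```text
[501.5  43.5] 30 0 0 0 [409.3  -9.7] 30 [-4.4, 9.1, 2.1, 30.5]
[501.5  43.5] 30 0 0 8 [402.3 -13.7] 30 [0.6, 9.1, 2.6, 38.5]
[501.5  43.5] 30 30 0 0 [399.4  14.3] 0 [16.0, 5.3, 10.2, 26.8]
[501.5  43.5] 30 30 0 8 [392.5  10.3] 0 [19.7, 1.9, 12.7, 34.3]
[501.5  43.5] 30 45 0 0 [398.6  33.8] -15 [29.1, 6.6, 21.9, 23.2]
[501.5  43.5] 30 45 0 8 [391.7  29.8] -15 [31.6, 4.5, 24.1, 30.3]
[501.5  43.5] 30 60 0 0 [402.9  52.8] -30 [40.4, 10.5, 33.0, 18.6]
[501.5  43.5] 30 60 0 8 [396.   48.8] -30 [41.7, 9.3, 34.8, 25.3]
[501.5  43.5] 40 60 0 0 [402.8  35.5] -20 [27.4, 2.5, 20.0, 18.6]
[501.5  43.5] 40 60 0 8 [396.7  30.4] -20 [28.2, -1.1, 20.9, 25.3]
[501.5  43.5] 40 75 0 0 [408.7  54. ] -35 [38.0, 6.7, 30.9, 13.1]
[501.5  43.5] 40 75 0 8 [402.6  48.9] -35 [37.6, 4.1, 31.1, 19.3]
[508.  48.] 50 90 3 4 [422.   55.2] -40 [32.0, 2.1, 24.7, 7.5]
[508.  48.] 60 90 3 4 [422.1  40.2] -30 [19.0, -3.0, 11.7, 7.5]
[508.  48.] 70 90 3 4 [424.8  25.4] -20 [5.4, -3.6, -0.9, 7.5]
[510.  49.] 50 90 3 4 [424.   56.2] -40 [31.9, 3.0, 24.6, 7.5]
[510.  49.] 60 90 3 4 [424.1  41.2] -30 [18.8, -1.5, 11.6, 7.5]
[510.  49.] 70 90 3 4 [426.8  26.4] -20 [5.0, -2.0, -0.8, 7.5]
[512.  50.] 50 90 3 4 [426.   57.2] -40 [31.9, 4.1, 24.5, 7.5]
[512.  50.] 60 90 3 4 [426.1  42.2] -30 [18.6, 0.1, 11.6, 7.5]
[512.  50.] 70 90 3 4 [428.8  27.4] -20 [4.7, -0.3, -0.6, 7.5]
```

Emit:
{"api": "apply_moves", "payload": {"plan": [-1, 0, 0, 0.035, -7, -1, -0.005, 0.005, 0.065, -14, -1, -0.03, 0.02, 0.065, -21, -1, -0.055, 0.035, 0.065, -28, -1, -0.08, 0.05, 0.065, -35, -1, -0.11, 0.07, 0.065, -42, -1, -0.14, 0.09, 0.065, -49, -1, -0.165, 0.11, 0.065, -56]}}

```text
clock: 12.63
position: [406.1, 42.2, 255.7]
ee_rot: [0.978, -0.21, -0.001, 0.0]
contact_force: [-0.8, 1.3, 1.0]
gripper_width: 85.4
```

Emit:
{"api": "apply_moves", "payload": {"plan": [-1, -0.016, 0.004, 0, -7, -1, -0.016, 0.004, 0, -14, -1, -0.016, 0.004, 0, -21, -1, -0.016, 0.004, 0, -28, -1, -0.016, 0.004, 0, -35, -1, -0.016, 0.004, 0, -42, -1, -0.016, 0.004, 0, -49, -1, -0.016, 0.004, 0, -56]}}

```text
clock: 13.3
position: [391.9, 46.0, 255.9]
ee_rot: [0.765, -0.644, -0.0, 0.001]
contact_force: [-0.0, 0.1, -0.6]
gripper_width: 85.2
```

Emit:
{"api": "apply_moves", "payload": {"plan": [-1, 0, 0, -0.04, -7, -1, 0, 0, -0.07, -14, -1, 0, 0, -0.1, -21, -1, 0, 0, -0.13, -28, -1, 0, 0, -0.16, -35, -1, 0, 0, -0.2, -39, -1, 0, 0, -0.2, -39]}}

```text
clock: 13.88
position: [387.1, 43.4, 50.0]
ee_rot: [-0.507, 0.862, 0.001, -0.009]
contact_force: [-1.3, -1.1, -0.0]
gripper_width: 85.2
```

```bash
python3 look.py q12 502 44
```

```text
side rim 194 [502.2  43. ] [502.   40.8]
side body 30 202 [501.9  44.6]
side body 100 224 [501.5  44. ]
top rim 186 [502.5  41.6] [504.5  42.4]
top body 30 44 [503.3  42.7]
top body 100 53 [503.2  42.6]
13.9833 [391.5  45.4  55.7] [-0.6 -0.1  0.9]
```

```bash
cat > seq.py <<'E'
import sys
from plan import *
# args: Tx Ty jaw ; then f x y n psi o ...
a=list(map(float,sys.argv[1:]));T0=np.array(a[:2]);j0=a[2];w=np.array(a[3:]).reshape(-1,5)
for x,y,n,psi,o in w:
    f=np.array([x,y]);T,j=tool(f,n,psi,o)
    c=[np.hypot(*(T-RED))-73, rectdist(RED,T,j,30,73.5,13)-33, rectdist(RED,T,j,26,43,20)-33,rectdist(f,T,j,26,43,20)-33]
    print((x,y,n,psi),"T",T.round(1),"d",(T-T0).round(1),"turn",round(j-j0,1),"mg",np.round(c,1),linkok(T,1))
E
python3 seq.py 391.5 45.4 -29  502.3 43.2 30 59 0  507 46 38 67 0  512 51 48 77 0  516 57 60 88 0 518.5 64 72 90 3
```

```text
(np.float64(502.3), np.float64(43.2), np.float64(30.0), np.float64(59.0)) T [403.3  51.2] d [11.8  5.8] turn 0.0 mg [39.   9.6 31.6 18.9] True
(np.float64(507.0), np.float64(46.0), np.float64(38.0), np.float64(67.0)) T [410.6  50.2] d [19.1  4.8] turn 0.0 mg [33.8  7.4 26.4 16.1] True
(np.float64(512.0), np.float64(51.0), np.float64(48.0), np.float64(77.0)) T [419.5  51. ] d [28.   5.6] turn 0.0 mg [29.6  8.3 22.5 12.3] True
(np.float64(516.0), np.float64(57.0), np.float64(60.0), np.float64(88.0)) T [428.6  51.7] d [37.1  6.3] turn 1.0 mg [25.8 12.4 20.   7.8] True
(np.float64(518.5), np.float64(64.0), np.float64(72.0), np.float64(90.0)) T [437.3  42.3] d [45.8 -3.1] turn 11.0 mg [13.6 18.7 14.   4.6] True
```

Emit:
{"api": "apply_moves", "payload": {"plan": [-1, 0, 0, -0.035, 0, -1, 0, 0, -0.063, 0, -1, 0.005, 0.003, -0.063, 0, -1, 0.012, 0.006, -0.063, 0, -1, 0.016, 0.005, -0.063, 0, -1, 0.019, 0.005, -0.064, 0, -1, 0.024, 0.005, -0.064, 0, -1, 0.028, 0.006, -0.064, 0]}}

```text
clock: 14.65
position: [420.4, 51.5, -6.4]
ee_rot: [-0.508, 0.861, 0.0, 0.001]
contact_force: [-3.2, -1.7, 1.7]
gripper_width: 85.5
```

```bash
python3 look.py q13 510 50
```

```text
side rim 210 [522.1  54.1] [522.2  50.8]
side body 30 337 [515.8  48.9]
side body 100 403 [519.5  52. ]
top rim 219 [524.9  52.8] [525.7  55.3]
top body 30 86 [518.1  47.9]
top body 100 124 [520.5  50.2]
14.75 [421.4  52.1  -6.8] [-1.2 -1.3  0.1]
```

```bash
python3 seq.py 421.4 52.1 -29  515.5 47 40 70 0 515.5 47 50 80 0   515.5 47 55 90 3  518 51 60 90 3 521 57 68 90 3  523 64 75 90 3 524 72 82 90 3
```

```text
(np.float64(515.5), np.float64(47.0), np.float64(40.0), np.float64(70.0)) T [420.2  51.5] d [-1.2 -0.6] turn -1.0 mg [29.7  7.9 22.5 15. ] True
(np.float64(515.5), np.float64(47.0), np.float64(50.0), np.float64(80.0)) T [424.3  47.5] d [ 2.9 -4.6] turn -1.0 mg [24.1  4.6 17.1 11.1] True
(np.float64(515.5), np.float64(47.0), np.float64(55.0), np.float64(90.0)) T [431.5  50. ] d [10.1 -2.1] turn -6.0 mg [23.   3.3 16.   4.6] True
(np.float64(518.0), np.float64(51.0), np.float64(60.0), np.float64(90.0)) T [434.1  46.7] d [12.7 -5.4] turn -1.0 mg [18.9  7.4 13.1  4.6] True
(np.float64(521.0), np.float64(57.0), np.float64(68.0), np.float64(90.0)) T [438.5  41. ] d [ 17.1 -11.1] turn 7.0 mg [12.  13.7 10.4  4.6] True
(np.float64(523.0), np.float64(64.0), np.float64(75.0), np.float64(90.0)) T [443.1  38.1] d [ 21.7 -14. ] turn 14.0 mg [ 7.6 19.  12.2  4.6] True
(np.float64(524.0), np.float64(72.0), np.float64(82.0), np.float64(90.0)) T [447.8  36.6] d [ 26.4 -15.5] turn 21.0 mg [ 4.5 23.4 16.4  4.6] True
```

Emit:
{"api": "apply_moves", "payload": {"plan": [-1, -0.003, -0.003, 0, 0, -1, -0.002, -0.006, -0.002, 0, -1, 0.001, -0.007, -0.003, 0, -1, 0.004, -0.004, -0.003, 0, -1, 0.006, -0.001, -0.004, 0, -1, 0.009, 0.002, -0.004, 0, -1, 0.009, 0.002, -0.004, 0]}}

```text
clock: 15.33
position: [429.6, 54.2, -11.8]
ee_rot: [-0.509, 0.861, -0.0, -0.0]
contact_force: [-1.3, 0.3, -0.4]
gripper_width: 85.5
```

```bash
python3 look.py q14 520 52
```

```text
side rim 207 [524.7  55.5] [523.2  53.2]
side body 30 380 [522.2  55.7]
side body 100 454 [523.4  56.5]
top rim 185 [523.9  54.8] [520.7  55.6]
top body 30 68 [522.4  53.3]
top body 100 85 [523.5  54. ]
15.4333 [429.3  54.1 -11.8] [-1.5 -1.6 -0.7]
```

```bash
python3 seq.py 429.3 54.1 -29  523 54 50 80 0  523 54 62 90 3 523 54 70 90 3  524.5 58 72 90 3  526 64 80 90 3 526.5 72 87 90 3 526 82 93 90 3
```

```text
(np.float64(523.0), np.float64(54.0), np.float64(50.0), np.float64(80.0)) T [431.8  54.5] d [2.5 0.4] turn -1.0 mg [27.  13.6 21.3 11.1] True
(np.float64(523.0), np.float64(54.0), np.float64(62.0), np.float64(90.0)) T [439.3  46.7] d [10.  -7.4] turn 1.0 mg [17.  12.5 13.1  4.6] True
(np.float64(523.0), np.float64(54.0), np.float64(70.0), np.float64(90.0)) T [441.1  35.2] d [ 11.8 -18.9] turn 9.0 mg [ 5.6 11.2  5.7  4.6] True
(np.float64(524.5), np.float64(58.0), np.float64(72.0), np.float64(90.0)) T [443.3  36.3] d [ 14.  -17.8] turn 11.0 mg [ 5.8 14.8  8.4  4.6] True
(np.float64(526.0), np.float64(64.0), np.float64(80.0), np.float64(90.0)) T [448.6  31.2] d [ 19.3 -22.9] turn 19.0 mg [-0.8 17.1 10.1  4.6] True
(np.float64(526.5), np.float64(72.0), np.float64(87.0), np.float64(90.0)) T [453.7  30.1] d [ 24.4 -24. ] turn 26.0 mg [-3.4 20.6 13.2  4.6] True
(np.float64(526.0), np.float64(82.0), np.float64(93.0), np.float64(90.0)) T [458.   32.7] d [ 28.7 -21.4] turn 32.0 mg [-1.9 27.5 19.6  4.6] True
```

```bash
python3 seq.py 429.3 54.1 -29  524.5 58 72 90 3  526.5 66 77 90 3 528 75 80 90 3 529 85 86 90 3 529 95 92 90 3
```

```text
(np.float64(524.5), np.float64(58.0), np.float64(72.0), np.float64(90.0)) T [443.3  36.3] d [ 14.  -17.8] turn 11.0 mg [ 5.8 14.8  8.4  4.6] True
(np.float64(526.5), np.float64(66.0), np.float64(77.0), np.float64(90.0)) T [447.5  37.3] d [ 18.2 -16.8] turn 16.0 mg [ 5.3 20.9 13.9  4.6] True
(np.float64(528.0), np.float64(75.0), np.float64(80.0), np.float64(90.0)) T [450.6  42.2] d [ 21.3 -11.9] turn 19.0 mg [ 9.1 28.3 21.3  4.6] True
(np.float64(529.0), np.float64(85.0), np.float64(86.0), np.float64(90.0)) T [455.5  44.3] d [26.2 -9.8] turn 25.0 mg [10.  34.4 27.1  4.6] True
(np.float64(529.0), np.float64(95.0), np.float64(92.0), np.float64(90.0)) T [460.1  46.9] d [30.8 -7.2] turn 31.0 mg [11.7 41.2 33.4  4.6] True
```

Emit:
{"api": "apply_moves", "payload": {"plan": [-1, -0.002, -0.006, 0.001, 1, -1, 0.002, -0.013, 0.002, 4, -1, 0.007, -0.021, 0.002, 8, -1, 0.011, -0.022, 0.002, 10, -1, 0.013, -0.019, 0.001, 11, -1, 0.015, -0.017, 0, 12, -1, 0.015, -0.017, 0, 12]}}

```text
clock: 16.02
position: [444.5, 37.2, -11.8]
ee_rot: [-0.596, 0.803, -0.0, 0.0]
contact_force: [0.5, -2.2, -1.5]
gripper_width: 85.4
```

```bash
python3 look.py q15 524 57
```

```text
side rim 187 [524.8  64.1] [523.9  60.1]
side body 30 365 [523.9  62.4]
side body 100 451 [524.4  62.9]
top rim 183 [525.2  60.4] [524.6  60.3]
top body 30 32 [524.5  60.2]
top body 100 78 [524.2  60. ]
16.1167 [444.2  37.2 -11.8] [ 0.2 -1.8 -0.5]
```

```bash
python3 seq.py 444.2 37.2 -17  525.8 66 77 90 3.5 527 74 81 90 3.5 528 83 86 90 3.5 528 93 92 90 3.5 527.5 103 95 90 3.5 526.5 113 97 90 3.5
```

```text
(np.float64(525.8), np.float64(66.0), np.float64(77.0), np.float64(90.0)) T [447.3  37.2] d [3.1 0. ] turn 4.0 mg [ 5.3 20.7 13.7  4.3] True
(np.float64(527.0), np.float64(74.0), np.float64(81.0), np.float64(90.0)) T [450.7  39.8] d [6.5 2.6] turn 8.0 mg [ 6.8 26.5 19.5  4.3] True
(np.float64(528.0), np.float64(83.0), np.float64(86.0), np.float64(90.0)) T [455.   42.3] d [10.8  5.1] turn 13.0 mg [ 8.1 32.3 25.   4.3] True
(np.float64(528.0), np.float64(93.0), np.float64(92.0), np.float64(90.0)) T [459.6  44.9] d [15.4  7.7] turn 19.0 mg [ 9.8 39.2 31.4  4.3] True
(np.float64(527.5), np.float64(103.0), np.float64(95.0), np.float64(90.0)) T [461.7  51.4] d [17.5 14.2] turn 22.0 mg [16.  47.7 39.8  4.3] True
(np.float64(526.5), np.float64(113.0), np.float64(97.0), np.float64(90.0)) T [462.6  59.1] d [18.4 21.9] turn 24.0 mg [23.6 56.5 48.6  4.3] True
```

Emit:
{"api": "apply_moves", "payload": {"plan": [-1, 0.003, 0, 0, 4, -1, 0.005, 0.001, 0, 6, -1, 0.0065, 0.0025, 0, 8, -1, 0.0085, 0.004, 0, 10.5, -1, 0.011, 0.005, 0, 13, -1, 0.013, 0.0065, 0, 16, -1, 0.0155, 0.0075, 0, 19, -1, 0.0155, 0.0075, 0, 19]}}

```text
clock: 16.78
position: [460.2, 44.7, -11.6]
ee_rot: [0.721, -0.693, 0.0, -0.0]
contact_force: [0.2, -1.5, -1.6]
gripper_width: 85.7
```

```bash
python3 look.py q16 527 92
```

```text
side rim 178 [535.5  91.2] [535.5  91.4]
side body 30 285 [534.7  94.4]
side body 100 534 [535.1  94.6]
top rim 183 [534.7  91.6] [532.   91.4]
top body 100 61 [534.6  91.5]
16.8833 [459.9  44.7 -11.6] [-1.1 -0.6  0.1]
```

```bash
python3 seq.py 459.9 44.7 2.3 535 92.2 94 90 6  534.5 99 97 90 6 533.5 107 100 90 6 531.5 116 104 90 6 529 126 105 90 6 526 136 106 90 6 523 146 104 90 6 521 155 100 90 5
```

```text
(np.float64(535.0), np.float64(92.2), np.float64(94.0), np.float64(90.0)) T [470.9  41.9] d [11.  -2.8] turn 1.7 mg [ 5.9 41.1 33.1  2.5] True
(np.float64(534.5), np.float64(99.0), np.float64(97.0), np.float64(90.0)) T [473.1  45.4] d [13.2  0.7] turn 4.7 mg [ 9.4 47.  38.9  2.5] True
(np.float64(533.5), np.float64(107.0), np.float64(100.0), np.float64(90.0)) T [475.   50.3] d [15.1  5.6] turn 7.7 mg [14.3 53.9 45.8  2.5] True
(np.float64(531.5), np.float64(116.0), np.float64(104.0), np.float64(90.0)) T [477.1  55.3] d [17.2 10.6] turn 11.7 mg [19.5 61.6 53.6  2.5] False
(np.float64(529.0), np.float64(126.0), np.float64(105.0), np.float64(90.0)) T [475.6  64.4] d [15.7 19.7] turn 12.7 mg [28.4 70.  62.   2.5] False
(np.float64(526.0), np.float64(136.0), np.float64(106.0), np.float64(90.0)) T [473.7  73.5] d [13.8 28.8] turn 13.7 mg [37.5 78.5 70.5  2.5] False
(np.float64(523.0), np.float64(146.0), np.float64(104.0), np.float64(90.0)) T [468.6  85.3] d [ 8.7 40.6] turn 11.7 mg [49.4 87.4 79.4  2.5] False
(np.float64(521.0), np.float64(155.0), np.float64(100.0), np.float64(90.0)) T [461.5  98.1] d [ 1.6 53.4] turn 7.7 mg [62.5 96.2 88.3  3.2] True
```

```bash
cat > g2.py <<'E'
from plan import *
import sys
f=np.array([float(sys.argv[1]),float(sys.argv[2])]);m=float(sys.argv[3])
for k in range(30):
    r=None
    for n in range(112,20,-2):
        o=[b for b in best(f,n,m) if -20<=b[1]<=90 and b[3][0]<485]
        if o: r=(n,[(b[1],b[2],b[3].round().astype(int).tolist(),b[4]) for b in o][-1], o[0][1]);break
    if r is None or f[1]>195:break
    print(f.round(1),r);f=f+6*d2(r[0])
E
python3 g2.py 535 92 1
```

```text
[535.  92.] (98, (90, 8, [476, 38], 8), 90)
[534.2  97.9] (104, (90, 5, [479, 37], 14), 90)
[532.7 103.8] (108, (90, 2, [479, 38], 18), 90)
[530.9 109.5] (108, (90, 2, [477, 44], 18), 85)
[529.  115.2] (108, (90, 2, [475, 50], 18), 85)
[527.2 120.9] (110, (90, 2, [476, 53], 20), 85)
[525.1 126.5] (110, (90, 2, [474, 59], 20), 85)
[523.  132.2] (112, (90, 2, [474, 63], 22), 90)
[520.8 137.7] (112, (90, 2, [472, 69], 22), 85)
[518.6 143.3] (112, (85, 0, [471, 68], 27), 85)
[516.3 148.8] (112, (90, 5, [470, 81], 22), 85)
[514.1 154.4] (112, (90, 2, [465, 85], 22), 85)
[511.8 160. ] (112, (90, 2, [463, 91], 22), 80)
[509.6 165.5] (112, (90, 5, [463, 98], 22), 80)
[507.3 171.1] (112, (90, 2, [458, 102], 22), 80)
[505.1 176.7] (112, (90, 2, [456, 108], 22), 80)
[502.8 182.2] (112, (90, 5, [456, 114], 22), 80)
[500.6 187.8] (112, (90, 2, [451, 119], 22), 85)
[498.3 193.4] (112, (85, 0, [451, 118], 27), 80)
```

Emit:
{"api": "apply_moves", "payload": {"plan": [-1, 0.0005, -0.0045, 0.002, 0.5, -1, 0.004, -0.006, 0.002, 1.5, -1, 0.008, -0.006, 0.002, 1.7, -1, 0.008, -0.003, 0.001, 1.7, -1, 0.0077, 0.001, 0.001, 1.7, -1, 0.0075, 0.005, 0, 1.7, -1, 0.0072, 0.009, 0, 1.7, -1, 0.007, 0.011, 0, 1.7]}}

```text
clock: 17.55
position: [466.1, 55.5, -11.8]
ee_rot: [0.73, -0.683, -0.0, 0.0]
contact_force: [-0.3, -3.0, 0.5]
gripper_width: 85.4
```

```bash
python3 look.py q17 534 105
```

```text
side rim 155 [536.1 105.4] [532.6 104.6]
side body 30 220 [532.7 106.7]
side body 100 500 [533.8 108.2]
top rim 193 [534.  106.3] [537.8 107.3]
top body 100 48 [531.  104.6]
17.65 [466.3  55.6 -11.8] [-0.  -1.7 -0.8]
```

```bash
python3 - <<'E'
from plan import *
for s in range(-6,60,6):
    T=np.array([476.6,44.6])+s*d2(104);print(s,T.round(1),[linkok(T,m) for m in(0,1,2,4)],round(np.hypot(*(T-RED))-73,1))
E
```

```text
-6 [478.1  38.8] [True, False, False, False] 3.0
0 [476.6  44.6] [True, True, True, False] 8.7
6 [475.1  50.4] [True, True, False, False] 14.5
12 [473.7  56.2] [True, True, False, False] 20.3
18 [472.2  62.1] [True, True, True, False] 26.1
24 [470.8  67.9] [True, True, True, False] 31.9
30 [469.3  73.7] [True, True, False, False] 37.7
36 [467.9  79.5] [True, True, True, False] 43.6
42 [466.4  85.4] [True, True, False, False] 49.5
48 [465.   91.2] [True, False, False, False] 55.4
54 [463.5  97. ] [True, True, False, False] 61.3
```

Emit:
{"api": "apply_moves", "payload": {"plan": [-1, 0.001, -0.0055, 0.002, 2, -1, 0.0045, -0.012, 0.002, 7, -1, 0.0085, -0.0155, 0.002, 10, -1, 0.0077, -0.0105, 0.001, 10, -1, 0.0062, -0.0045, 0.001, 10, -1, 0.0046, 0.002, 0, 10, -1, 0.003, 0.0085, 0, 10, -1, 0.0014, 0.015, 0, 10]}}

```text
clock: 18.32
position: [467.2, 70.6, -11.8]
ee_rot: [0.787, -0.617, -0.0, 0.001]
contact_force: [1.2, -2.6, 0.8]
gripper_width: 85.5
```

```bash
python3 look.py q18 528 132; python3 st.py|grep eff
```

```text
side rim 126 [535.2 134.5] [527.2 132.7]
side body 30 137 [527.9 133.1]
side body 100 430 [528.8 135.1]
top rim 212 [529.8 138.7] [531.7 137.9]
top body 100 42 [528.9 135.6]
18.4167 [469.1  72.5 -11.3] [ 0.4 -1.8 -0.9]
joint_efforts [  0.73 -34.22   9.16   2.     0.19   0.04]
```

Emit:
{"api": "apply_moves", "payload": {"plan": [-1, -0.002, 0.005, 0, 0, -1, -0.0035, 0.009, 0, 0, -1, -0.005, 0.0135, 0, 0, -1, -0.0065, 0.0175, 0, 0, -1, -0.007, 0.019, 0, 0]}}

```text
clock: 18.83
position: [461.0, 90.0, -11.6]
ee_rot: [0.787, -0.617, 0.0, -0.0]
contact_force: [0.4, -3.0, -0.2]
gripper_width: 85.5
```

```bash
python3 look.py q19 525 148; python3 - <<'E'
from plan import *
def mm(T):
    k=-1
    for m in(0,1,2,3,4,6,8,10):
        if linkok(T,m):k=m
        else:break
    return k
for n,psi in((80,30),(80,45),(80,60),(80,75),(70,20),(70,40),(70,60),(88,45),(88,60),(88,75),(88,90)):
    print(n,psi,[(tuple((np.array([524.,148])+s*d2(n)).round(0)),mm(tool(np.array([524.,148])+s*d2(n),n,psi,2 if psi==90 else 0)[0])) for s in(0,10,20,30,40)])
E
```

```text
side rim 128 [529.8 154.7] [524.5 152.8]
side body 30 159 [524.  153.6]
side body 100 394 [524.8 155.2]
top rim 179 [525.1 153.7] [520.5 153.3]
top body 100 44 [521.3 150.7]
18.9333 [461.   89.8 -11.6] [ 0.1 -2.2 -1.2]
80 30 [((np.float64(524.0), np.float64(148.0)), -1), ((np.float64(526.0), np.float64(158.0)), -1), ((np.float64(527.0), np.float64(168.0)), -1), ((np.float64(529.0), np.float64(178.0)), -1), ((np.float64(531.0), np.float64(187.0)), -1)]
80 45 [((np.float64(524.0), np.float64(148.0)), 6), ((np.float64(526.0), np.float64(158.0)), 3), ((np.float64(527.0), np.float64(168.0)), 0), ((np.float64(529.0), np.float64(178.0)), -1), ((np.float64(531.0), np.float64(187.0)), -1)]
80 60 [((np.float64(524.0), np.float64(148.0)), 10), ((np.float64(526.0), np.float64(158.0)), 10), ((np.float64(527.0), np.float64(168.0)), 4), ((np.float64(529.0), np.float64(178.0)), -1), ((np.float64(531.0), np.float64(187.0)), -1)]
80 75 [((np.float64(524.0), np.float64(148.0)), 10), ((np.float64(526.0), np.float64(158.0)), 10), ((np.float64(527.0), np.float64(168.0)), 4), ((np.float64(529.0), np.float6
[... 1008 characters left out ...]
60 [((np.float64(524.0), np.float64(148.0)), 10), ((np.float64(524.0), np.float64(158.0)), 6), ((np.float64(525.0), np.float64(168.0)), 4), ((np.float64(525.0), np.float64(178.0)), 0), ((np.float64(525.0), np.float64(188.0)), -1)]
88 75 [((np.float64(524.0), np.float64(148.0)), 10), ((np.float64(524.0), np.float64(158.0)), 6), ((np.float64(525.0), np.float64(168.0)), 2), ((np.float64(525.0), np.float64(178.0)), -1), ((np.float64(525.0), np.float64(188.0)), -1)]
88 90 [((np.float64(524.0), np.float64(148.0)), 6), ((np.float64(524.0), np.float64(158.0)), 2), ((np.float64(525.0), np.float64(168.0)), -1), ((np.float64(525.0), np.float64(178.0)), -1), ((np.float64(525.0), np.float64(188.0)), -1)]
```

```bash
python3 g2.py 524 152 0.5; python3 g2.py 524 152 2
```

```text
[524. 152.] (106, (85, 0, [469, 82], 21), 85)
[522.3 157.8] (106, (85, 0, [467, 88], 21), 85)
[520.7 163.5] (104, (85, 0, [463, 96], 19), 80)
[519.2 169.4] (102, (85, 0, [460, 103], 17), 80)
[518.  175.2] (104, (85, 0, [461, 107], 19), 85)
[516.5 181. ] (102, (85, 0, [457, 115], 17), 85)
[515.3 186.9] (98, (75, 0, [457, 114], 23), 75)
[514.5 192.9] (94, (80, 0, [449, 130], 14), 80)
[524. 152.] (104, (90, 2, [466, 90], 14), 90)
[522.5 157.8] (104, (85, 0, [465, 90], 19), 85)
[521.1 163.6] (102, (85, 0, [461, 98], 17), 85)
[519.8 169.5] (102, (80, 0, [463, 98], 22), 80)
[518.6 175.4] (100, (80, 0, [460, 106], 20), 80)
[517.6 181.3] (98, (80, 0, [456, 114], 18), 80)
[516.7 187.2] (92, (75, 0, [451, 121], 17), 75)
[516.5 193.2] (86, (70, 0, [447, 128], 16), 70)
```

```bash
cat >> plan.py <<'E'
def linkok(T,m):
    r=np.hypot(*T);j1=np.arctan2(T[1],T[0])+np.arcsin(159/r);F=np.array([np.cos(j1),np.sin(j1)]);L=np.array([-F[1],F[0]])
    for x0,x1,y0,y1 in BX:
        c=np.array([np.clip(T[0],x0,x1),np.clip(T[1],y0,y1)])
        if np.hypot(*(c-T))<42+m:return False
        for s in np.linspace(0,219,24):
            for f in(-39-m,0,39+m):
                p=T+s*L+f*F
                if x0<p[0]<x1 and y0<p[1]<y1:return False
        for p in((x0,y0),(x1,y0)):
            q=np.array(p)-T
            if abs(q@F)<39+m and 0<q@L<219:return False
    return True
E
python3 g2.py 524 152 0; python3 g2.py 524 152 1.5
python3 -c "
from plan import *
for T in((461,89.8),(466,83),(451.9,116.2)):print([linkok(np.array(T),m) for m in(-3,-1,0,1,2,4)])"
```

```text
[524. 152.] (104, (85, 0, [467, 84], 19), 85)
[522.5 157.8] (102, (85, 0, [463, 92], 17), 85)
[521.3 163.7] (100, (85, 0, [459, 100], 15), 80)
[520.3 169.6] (98, (85, 0, [456, 108], 13), 80)
[519.4 175.5] (94, (85, 0, [451, 119], 9), 70)
[519.  181.5] (90, (75, 0, [451, 117], 15), 65)
[519.  187.5] (84, (70, 0, [447, 125], 14), 60)
[519.6 193.5] (76, (60, 0, [444, 129], 16), 50)
[524. 152.] (102, (85, 0, [464, 86], 17), 85)
[522.8 157.9] (100, (85, 0, [461, 94], 15), 85)
[521.7 163.8] (98, (85, 0, [458, 102], 13), 80)
[520.9 169.7] (94, (85, 0, [453, 113], 9), 75)
[520.5 175.7] (90, (75, 0, [453, 111], 15), 70)
[520.5 181.7] (84, (70, 0, [449, 119], 14), 60)
[521.1 187.7] (78, (60, 0, [448, 121], 18), 55)
[522.3 193.5] (68, (45, 0, [447, 123], 23), 45)
[True, True, True, True, True, False]
[True, True, True, False, False, False]
[True, True, True, False, False, False]
```

Emit:
{"api": "apply_moves", "payload": {"plan": [-1, -0.0015, 0.004, 0, 0, -1, -0.003, 0.008, 0, 0, -1, -0.0045, 0.012, 0, 0, -1, -0.0055, 0.015, 0, 0, -1, -0.0055, 0.0155, 0, 0]}}

```text
clock: 19.35
position: [455.3, 105.2, -11.6]
ee_rot: [0.787, -0.617, -0.0, 0.0]
contact_force: [-0.0, -4.0, 0.4]
gripper_width: 85.3
```

```bash
python3 look.py q20 522 166; python3 st.py|grep -A1 eff
```

```text
side rim 134 [525.6 167.9] [523.  166.5]
side body 30 182 [520.9 168.5]
side body 100 389 [521.3 169.5]
top rim 168 [521.7 164.7] [520.3 165. ]
top body 100 50 [521.1 166.8]
19.45 [455.4 105.  -11.6] [-0.5 -1.1 -0.3]
joint_efforts [  1.02 -33.92   9.92   2.19   0.35   0.1 ]
position [455.39 105.02 -11.65]
```

Emit:
{"api": "apply_moves", "payload": {"plan": [-1, -0.001, -0.005, 0.002, 1, -1, -0.004, -0.0085, 0.002, 4, -1, -0.005, -0.0085, 0.002, 5, -1, -0.0046, -0.005, 0.001, 5, -1, -0.004, -0.001, 0.001, 5, -1, -0.0035, 0.003, 0, 5, -1, -0.003, 0.007, 0, 5, -1, -0.0028, 0.009, 0, 5]}}

```text
clock: 20.12
position: [452.7, 114.2, -11.8]
ee_rot: [0.813, -0.582, -0.0, 0.0]
contact_force: [-0.4, -3.2, 0.6]
gripper_width: 85.7
```

```bash
python3 look.py q21 523 182; python3 st.py|grep -A1 eff
```

```text
side rim 158 [525.5 181.8] [521.9 180.8]
side body 30 206 [522.5 182.9]
side body 100 433 [523.7 184.2]
top rim 109 [523.3 171.7] [522.7 188.1]
top body 100 59 [523.8 182.3]
20.2167 [452.8 114.3 -11.8] [-0.2 -1.8 -1.1]
joint_efforts [  1.01 -33.82   9.85   2.17   0.33   0.09]
position [452.83 114.31 -11.78]
```

Emit:
{"api": "apply_moves", "payload": {"plan": [-1, -0.003, -0.005, 0.002, 0, -1, -0.008, -0.004, 0.002, 1, -1, -0.012, -0.002, 0.002, 1, -1, -0.0105, 0.001, 0.001, 1, -1, -0.009, 0.004, 0.001, 1, -1, -0.0075, 0.007, 0, 1, -1, -0.006, 0.0095, 0, 1, -1, -0.006, 0.0095, 0, 1]}}

```text
clock: 20.88
position: [446.9, 123.5, -11.9]
ee_rot: [0.818, -0.575, -0.0, 0.0]
contact_force: [-1.2, -1.1, -1.1]
gripper_width: 85.5
```

```bash
python3 look.py q22 527 190; python3 st.py|grep -A1 eff
```

```text
side rim 165 [528.8 190.3] [528.  189.3]
side body 30 243 [527.  190.2]
side body 100 514 [528.2 191.6]
top rim 85 [528.7 175.6] [527.7 192.9]
top body 30 49 [528.  188.4]
top body 100 90 [528.3 189. ]
20.9833 [446.7 123.3 -11.8] [-1.2 -2.5 -1. ]
joint_efforts [  0.8  -33.64  10.16   2.27   0.48   0.08]
position [446.71 123.31 -11.84]
```

Emit:
{"api": "apply_moves", "payload": {"plan": [-1, -0.005, -0.004, 0.002, 2, -1, -0.011, 0, 0.002, 7, -1, -0.012, 0.0035, 0.002, 14, -1, -0.01, 0.005, 0.002, 14, -1, -0.008, 0.0062, 0.001, 14, -1, -0.006, 0.0075, 0, 14, -1, -0.0045, 0.0085, 0, 14, -1, -0.0045, 0.0085, 0, 14]}}

```text
clock: 21.65
position: [442.0, 131.3, -11.9]
ee_rot: [0.882, -0.472, -0.0, 0.001]
contact_force: [-2.4, -2.3, 1.4]
gripper_width: 85.7
```

```bash
python3 look.py q23 530 191; python3 st.py|grep -A1 eff
```

```text
side rim 158 [531.4 190.6] [532.3 189.1]
side body 30 272 [531.1 192.9]
side body 100 526 [531.6 193. ]
top rim 81 [532.2 175.6] [531.1 193.4]
top body 30 59 [531.7 190.3]
top body 100 92 [531.7 190.5]
21.75 [442.1 131.4 -11.9] [-2.7 -1.2 -1. ]
joint_efforts [  0.5  -33.31  10.49   2.35   0.64   0.01]
position [442.05 131.42 -11.91]
```

Emit:
{"api": "apply_moves", "payload": {"plan": [-1, -0.006, -0.005, 0.002, 0, -1, -0.012, -0.012, 0.03, 0, -1, -0.012, -0.025, 0.065, 4, -1, -0.005, -0.045, 0.1, 11, -1, 0.015, -0.062, 0.104, 18, -1, 0.035, -0.068, 0.104, 25, -1, 0.05, -0.068, 0.104, 32, -1, 0.062, -0.066, 0.104, 39]}}

```text
clock: 22.42
position: [506.5, 65.5, 93.6]
ee_rot: [0.989, -0.147, 0.002, -0.001]
contact_force: [0.2, 0.9, 0.6]
gripper_width: 85.5
```

Emit:
{"api": "apply_moves", "payload": {"plan": [-1, 0.006, 0.006, 0, 6, -1, 0.007, 0.009, 0, 6, -1, 0.007, 0.009, 0, 6]}}

```text
clock: 22.67
position: [511.9, 75.3, 92.6]
ee_rot: [0.995, -0.099, 0.001, -0.0]
contact_force: [0.1, 0.8, -0.3]
gripper_width: 85.6
```

```bash
python3 look.py q24 531 191; python3 st.py
```

```text
side body 30 191 [530.6 192.3]
side body 100 165 [531.3 193.1]
top rim 21 [547.2 178.3] [530.2 192.1]
22.7667 [510.9  74.8  92.5] [-0.1 -0.3 -0. ]
clock 22.7667
joints [ 0.46  0.35 -0.44 -0.   -0.78  0.91]
joint_efforts [  0.02 -32.76  14.45   3.2    0.03  -0.01]
position [510.86  74.84  92.45]
contact_force [-0.14 -0.3  -0.01]
```

Emit:
{"api": "apply_moves", "payload": {"plan": [-1, 0.001, 0.005, 0, 0.5, -1, 0.002, 0.01, 0, 1, -1, 0.0025, 0.013, 0, 1.4, -1, 0.003, 0.016, 0, 1.4, -1, 0.0035, 0.019, 0, 1.4, -1, 0.004, 0.022, 0, 1.4, -1, 0.0043, 0.024, 0, 1.4, -1, 0.0043, 0.024, 0, 1.4]}}

```text
clock: 23.43
position: [515.6, 99.2, 92.3]
ee_rot: [0.996, -0.085, 0.0, -0.0]
contact_force: [-0.4, -0.5, 0.4]
gripper_width: 85.4
```

```bash
python3 look.py q25 533 198; python3 st.py
```

```text
side body 30 235 [531. 197.]
side body 100 193 [533.5 203.9]
23.5333 [515.4  98.8  92.2] [-0.7 -1.3  0.2]
clock 23.5333
joints [ 0.5   0.37 -0.42 -0.   -0.79  0.9 ]
joint_efforts [  0.52 -33.59  14.63   3.13   0.13  -0.  ]
position [515.39  98.82  92.24]
contact_force [-0.74 -1.34  0.17]
```

Emit:
{"api": "apply_moves", "payload": {"plan": [-1, 0.0004, 0.002, 0, 0, -1, 0.0008, 0.004, 0, 0, -1, 0.0012, 0.006, 0, 0, -1, 0.0015, 0.008, 0, 0, -1, 0.0018, 0.01, 0, 0, -1, 0.002, 0.012, 0, 0, -1, 0.002, 0.012, 0, 0]}}

```text
clock: 24.12
position: [517.6, 111.2, 92.3]
ee_rot: [0.996, -0.085, 0.0, -0.0]
contact_force: [-0.1, 0.1, -0.5]
gripper_width: 85.3
```

```bash
python3 look.py q26 534 205; python3 st.py
```

```text
side body 30 238 [530.2 200.7]
side body 100 211 [534.9 213.6]
24.2167 [517.4 110.9  92.2] [-0.4 -1.1 -0.9]
clock 24.2167
joints [ 0.52  0.37 -0.41 -0.   -0.79  0.88]
joint_efforts [  0.34 -33.98  14.59   3.16   0.08  -0.  ]
position [517.39 110.87  92.23]
contact_force [-0.35 -1.1  -0.87]
```

Emit:
{"api": "apply_moves", "payload": {"plan": [-1, 0, 0.001, 0, 0, -1, 0, 0.002, 0, 0, -1, 0, 0.003, 0, 0, -1, 0, 0.004, 0, 0, -1, 0, 0.004, 0, 0]}}

```text
clock: 24.63
position: [516.7, 113.3, 92.5]
ee_rot: [0.996, -0.086, -0.001, 0.001]
contact_force: [-0.9, -7.1, 3.6]
gripper_width: 85.1
```

```bash
python3 look.py q27 534 205; python3 st.py
```

```text
side body 30 237 [529.9 201.4]
side body 100 227 [534.3 214.9]
24.7333 [516.7 113.2  92.5] [-0.9 -7.4  3.4]
clock 24.7333
joints [ 0.52  0.37 -0.41  0.   -0.79  0.88]
joint_efforts [  3.37 -32.38  15.5    2.56   0.81   0.01]
position [516.7  113.22  92.49]
contact_force [-0.93 -7.42  3.44]
```

Emit:
{"api": "apply_moves", "payload": {"plan": [-1, 0, 0.001, -0.001, 0, -1, 0, 0.002, -0.002, 0, -1, 0, 0.003, -0.003, 0, -1, 0, 0.003, -0.004, 0, -1, 0, 0.003, -0.004, 0]}}

```text
clock: 25.15
position: [517.8, 113.6, 91.9]
ee_rot: [0.996, -0.086, 0.001, 0.002]
contact_force: [-4.3, -21.2, 21.1]
gripper_width: 85.3
```

```bash
python3 look.py q28 534 205; python3 st.py
```

```text
side body 30 243 [530.5 201.7]
side body 100 213 [535. 215.]
25.25 [517.8 113.6  91.9] [ -3.5 -21.8  20.5]
clock 25.25
joints [ 0.52  0.37 -0.41  0.01 -0.79  0.87]
joint_efforts [ 10.47 -22.64  14.51   0.48   2.29  -0.05]
position [517.78 113.58  91.95]
contact_force [ -3.45 -21.83  20.47]
```

Emit:
{"api": "apply_moves", "payload": {"plan": [-1, 0, -0.002, 0, 0, -1, 0, -0.004, 0, 0, -1, 0, -0.006, 0, 0, -1, 0, -0.006, 0, 0]}}

```text
clock: 25.58
position: [517.6, 111.6, 88.4]
ee_rot: [0.996, -0.086, 0.0, -0.0]
contact_force: [-0.2, -1.2, -0.1]
gripper_width: 85.5
```

```bash
cat look.py plan.py col.py | head -150; python3 look.py r1 531 190
```

```text
import sys,pickle
from bench import arm
from h import *
np.set_printoptions(precision=1,suppress=True)
from scipy.optimize import least_squares
d={n:arm.get_image(n) for n in("side","top")}
nm=sys.argv[1];pickle.dump(d,open(nm+".pkl","wb"))
x,y=float(sys.argv[2]),float(sys.argv[3])
tu,tv=pix(d["top"],(x,y,100));su,sv=pix(d["side"],(x,y,100))
def crop(im,u,v,h=75,w=100):
    c=im["color"][:,:,::-1];u=int(np.clip(u,w,639-w));v=int(np.clip(v,h,479-h))
    return cv2.resize(c[v-h:v+h,u-w:u+w],(400,300),interpolation=2)
cv2.imwrite(f"pics/{nm}.png",np.hstack([crop(d["top"],tu,tv),crop(d["side"],su,sv)]))
for n in d:
    P=cloud(d[n]).reshape(-1,3);col=d[n]["color"].reshape(-1,3).astype(int)
    sat=(col.max(1)-col.min(1));br=col.mean(1)
    k=(np.hypot(P[:,0]-x,P[:,1]-y)<48)&(sat<25)&(br>60)
    R=P[k&(P[:,2]>217)&(P[:,2]<230)]
    if len(R)>20:
        f=least_squares(lambda c:np.maximum(np.hypot(R[:,0]-c[0],R[:,1]-c[1])-23.5,0)*1.0+np.maximum(19-np.hypot(R[:,0]-c[0],R[:,1]-c[1]),0),R[:,:2].mean(0)).x
        print(n,"rim",len(R),(R[:,:2].min(0)+R[:,:2].max(0))/2,f)
    for z0,z1 in((30,
[... 4391 characters left out ...]
00,mc*N);fx+=N;fz+=f;tq+=cz*N-cx*f
        vx=vx+fx/m*dt;vz=vz+fz/m*dt;w=w+tq/I*dt;x=x+vx*dt;z=z+vz*dt;th=np.clip(th+w*dt,-.7,.7);mx=np.maximum(mx,abs(th));lift=np.maximum(lift,z-hc*np.cos(th)-0*r)
    return (x-hc*np.sin(th))*1e3,th,mx,Fm,lift*1e3
if __name__=="__main__":
    P=np.array(list(itertools.product((.3,.5,.7),(.3,.6),(.3,.6),(0,.3),(.058,.137))))
    G=float(sys.argv[1]);vp=float(sys.argv[2])
    o=run(P[:,0],P[:,1],P[:,2],G,P[:,4],vp,P[:,3]*vp,.1)
    print("mu mw mc up h | base th maxtilt Fmax lift")
    for p,*q in zip(P,*o):print(p,"| %.1f %.3f %.3f %.0f %.1f"%tuple(q))
side body 30 246 [530.2 201.4]
side body 100 192 [534.8 214.2]
25.6833 [517.5 112.   88.1] [-1.  -0.5  1.6]
```

```bash
cat > mint.py <<'E'
import numpy as np
def minz(T,R=39.5):
    r=np.hypot(*T);j1=np.arctan2(T[1],T[0])+np.arcsin(159/r);F=np.array([np.cos(j1),np.sin(j1)]);L=np.array([-F[1],F[0]])
    z=-20
    X,Y=np.meshgrid(np.linspace(458.5,626,80),np.linspace(176.8,400,80));
    pts=[(X.ravel(),Y.ravel(),320)]
    t=np.linspace(0,6.3,40);pts+=[(501.7+22*np.cos(t),211+22*np.sin(t),338.5)]
    for x,y,h in pts:
        qx=x-T[0];qy=y-T[1];f=qx*F[0]+qy*F[1];l=qx*L[0]+qy*L[1]
        k=(abs(f)<R)&(l>-40)&(l<225)
        if k.any(): z=max(z,(h-300+np.sqrt(R*R-f[k]**2)).max())
    c=np.array([max(T[0],458.5),max(T[1],176.8)]);return z,np.hypot(*(c-T))-43
if __name__=="__main__":
  for f in((531,190),(532,207),(533,214)):
    for a in(35,40,45,50,55,60,65,70,80):
      T=np.array(f)-106.5*np.array([np.cos(np.radians(a)),np.sin(np.radians(a))])
      print(f,a,T.round(),"minTCP %.0f  housing clr %.0f"%minz(T))
E
python3 mint.py
```

```text
(531, 190) 35 [444. 129.] minTCP -20  housing clr 7
(531, 190) 40 [449. 122.] minTCP 25  housing clr 13
(531, 190) 45 [456. 115.] minTCP 34  housing clr 19
(531, 190) 50 [463. 108.] minTCP 41  housing clr 25
(531, 190) 55 [470. 103.] minTCP 47  housing clr 31
(531, 190) 60 [478.  98.] minTCP 52  housing clr 36
(531, 190) 65 [486.  93.] minTCP 56  housing clr 40
(531, 190) 70 [495.  90.] minTCP 58  housing clr 44
(531, 190) 80 [513.  85.] minTCP 68  housing clr 49
(532, 207) 35 [445. 146.] minTCP 46  housing clr -9
(532, 207) 40 [450. 139.] minTCP 46  housing clr -4
(532, 207) 45 [457. 132.] minTCP 48  housing clr 2
(532, 207) 50 [464. 125.] minTCP 51  housing clr 8
(532, 207) 55 [471. 120.] minTCP 53  housing clr 14
(532, 207) 60 [479. 115.] minTCP 56  housing clr 19
(532, 207) 65 [487. 110.] minTCP 58  housing clr 23
(532, 207) 70 [496. 107.] minTCP 59  housing clr 27
(532, 207) 80 [514. 102.] minTCP 72  housing clr 32
(533, 214) 35 [446. 153.] minTCP 51  housing clr -16
(533, 214) 40 [451. 146.] minTCP 51  housing clr -11
(533, 214) 45 [458. 139.] minTCP 52  housing clr -5
(533, 214) 50 [465. 132.] minTCP 54  housing clr 1
(533, 214) 55 [472. 127.] minTCP 56  housing clr 7
(533, 214) 60 [480. 122.] minTCP 58  housing clr 12
(533, 214) 65 [488. 117.] minTCP 59  housing clr 16
(533, 214) 70 [497. 114.] minTCP 61  housing clr 20
(533, 214) 80 [515. 109.] minTCP 74  housing clr 25
```

Emit:
{"api": "apply_moves", "payload": {"plan": [-1, 0, -0.003, 0, 0, -1, 0, -0.006, 0, 0, -1, 0, -0.009, 0, 0, -1, 0, -0.012, 0, 0, -1, 0, -0.015, 0, 0, -1, 0, -0.019, 0, 0, -1, 0, -0.024, 0, 0, -1, 0, -0.03, 0, 0]}}

```text
clock: 26.35
position: [517.6, 81.4, 88.4]
ee_rot: [0.996, -0.085, 0.0, -0.0]
contact_force: [0.2, -0.0, 0.2]
gripper_width: 85.7
```

```bash
cat > c2.py <<'E'
import itertools
from col import *
P=np.array(list(itertools.product((.5,.65,.8),(.2,.5),(.3,.6,1.),(.105,.122),(.05,.2))))
o=run(P[:,0],P[:,1],P[:,2],.0338,P[:,3],P[:,4],0,.1)
print("mu mw mc h vp| base th maxtilt Fmax lift")
for p,*q in zip(P,*o):print(p,"| %.1f %.3f %.3f %.0f %.1f"%tuple(q))
E
time python3 c2.py
```

```text
mu mw mc h vp| base th maxtilt Fmax lift
[0.5   0.2   0.3   0.105 0.05 ] | 33.7 -0.000 0.165 6 5.2
[0.5   0.2   0.3   0.105 0.2  ] | 33.8 0.000 0.187 13 5.9
[0.5   0.2   0.3   0.122 0.05 ] | 33.8 -0.000 0.167 9 5.2
[0.5   0.2   0.3   0.122 0.2  ] | 33.0 0.000 0.189 17 6.0
[0.5   0.2   0.6   0.105 0.05 ] | 33.6 -0.000 0.157 6 4.9
[0.5   0.2   0.6   0.105 0.2  ] | 33.7 0.000 0.184 13 5.8
[0.5   0.2   0.6   0.122 0.05 ] | 33.8 -0.000 0.161 9 5.0
[0.5   0.2   0.6   0.122 0.2  ] | 33.3 0.000 0.187 17 6.1
[0.5   0.2   1.    0.105 0.05 ] | 33.8 0.000 0.142 6 4.4
[0.5   0.2   1.    0.105 0.2  ] | 33.4 0.000 0.179 13 5.9
[0.5   0.2   1.    0.122 0.05 ] | 33.6 -0.000 0.149 9 4.6
[0.5   0.2   1.    0.122 0.2  ] | 32.6 0.000 0.184 17 6.3
[0.5   0.5   0.3   0.105 0.05 ] | 33.7 -0.000 0.165 7 5.2
[0.5   0.5   0.3   0.105 0.2  ] | 33.6 0.000 0.187 14 5.9
[0.5   0.5   0.3   0.122 0.05 ] | 33.6 -0.000 0.167 9 5.2
[0.5   0.5   0.3   0.122 0.2  ] | 33.4 0.000 0.189 20 6.0
[0.5   0.5   0.6   0.105 0.05 ] | 33.7 -0.000 0.157 7 4.9
[0.5   0.5   0.6   0.105 0.2  ] | 33.7 0.000 0.184 14 5.8
[0.5   0.5   0.6
[... 2471 characters left out ...]
000 0.165 9 5.2
[0.8   0.5   0.3   0.105 0.2  ] | 33.8 -0.000 0.188 17 6.0
[0.8   0.5   0.3   0.122 0.05 ] | 32.8 -0.000 0.167 12 5.2
[0.8   0.5   0.3   0.122 0.2  ] | 33.8 0.000 0.189 23 6.1
[0.8   0.5   0.6   0.105 0.05 ] | 33.6 -0.000 0.157 9 4.9
[0.8   0.5   0.6   0.105 0.2  ] | 33.5 0.000 0.186 17 5.9
[0.8   0.5   0.6   0.122 0.05 ] | 33.8 -0.000 0.161 12 5.0
[0.8   0.5   0.6   0.122 0.2  ] | 33.4 0.000 0.187 23 6.0
[0.8   0.5   1.    0.105 0.05 ] | 33.1 -0.000 0.142 9 4.3
[0.8   0.5   1.    0.105 0.2  ] | 33.3 0.000 0.182 17 5.7
[0.8   0.5   1.    0.122 0.05 ] | 31.4 -0.000 0.149 12 4.6
[0.8   0.5   1.    0.122 0.2  ] | 33.8 0.000 0.185 23 5.8
real	0m25.231s
user	0m24.463s
sys	0m0.048s
```

```bash
python3 look.py r2 531 190
```

```text
side body 30 158 [529.2 191.1]
side body 100 132 [530.5 192.6]
26.45 [517.6  81.   88.5] [-0.3  0.6  0.4]
```

View pics/r2.png

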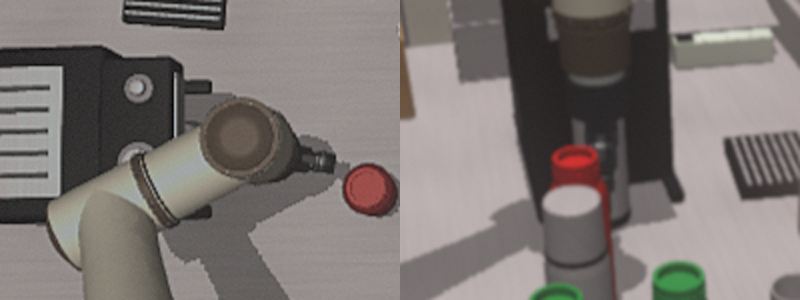

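Emit:
{"api": "apply_moves", "payload": {"plan": [-1, -0.014, 0, 0, -5, -1, -0.0275, 0, -0.01, -10, -1, -0.0275, 0, -0.0235, -10, -1, -0.0275, 0, -0.0235, -10]}}

```text
clock: 26.78
position: [488.3, 81.2, 63.4]
ee_rot: [0.985, -0.172, -0.002, 0.001]
contact_force: [-0.2, 0.3, -0.3]
gripper_width: 85.1
```

```bash
cat st.py; python3 st.py
```

```text
from bench import arm
import numpy as np
np.set_printoptions(precision=2,suppress=True)
s=arm.read_state()
for k in('clock','joints','joint_efforts','position','contact_force'):print(k,s[k])
clock 26.7833
joints [ 0.49  0.37 -0.52 -0.   -0.69  0.73]
joint_efforts [  0.24 -32.93  13.1    2.94   0.23  -0.06]
position [488.32  81.22  63.36]
contact_force [-0.19  0.27 -0.33]
```

Emit:
{"api": "apply_moves", "payload": {"plan": [-1, 0.003, 0.005, 0.003, 0, -1, 0.005, 0.01, 0.003, 0, -1, 0.006, 0.014, 0.003, 0, -1, 0.007, 0.018, 0.003, 0, -1, 0.007, 0.022, 0.003, 0, -1, 0.007, 0.025, 0.003, 0]}}

```text
clock: 27.28
position: [497.4, 107.4, 68.2]
ee_rot: [0.985, -0.172, 0.0, -0.0]
contact_force: [-0.7, -1.1, 0.4]
gripper_width: 85.3
```

```bash
python3 look.py r3 531 198
```

```text
side body 30 283 [531.8 201. ]
side body 100 264 [531.6 207.3]
27.3833 [497.1 107.4  67.9] [ 0.3 -1.1 -0.2]
```

View pics/r3.png

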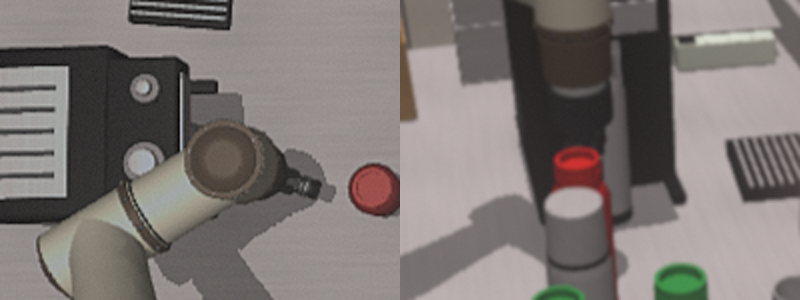

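Emit:
{"api": "apply_moves", "payload": {"plan": [-1, 0, 0.003, -0.001, 0, -1, 0, 0.006, -0.001, 0, -1, 0.001, 0.009, -0.001, 0, -1, 0.001, 0.011, -0.001, 0, -1, 0.001, 0.012, -0.001, 0]}}

```text
clock: 27.8
position: [495.0, 115.0, 66.6]
ee_rot: [0.985, -0.173, -0.003, 0.004]
contact_force: [-3.5, -17.8, 8.5]
gripper_width: 85.3
```

```bash
python3 look.py r4 532 207
```

```text
side body 30 297 [531.9 205.7]
side body 100 281 [531.2 214.3]
27.9 [495.1 114.9  66.7] [ -2.5 -14.5   6.3]
```

Emit:
{"api": "apply_moves", "payload": {"plan": [-1, 0, 0.001, 0, 0, -1, 0, 0.002, 0, 0, -1, 0, 0.003, 0, 0, -1, 0, 0.003, 0, 0]}}

```text
clock: 28.23
position: [493.7, 115.5, 66.7]
ee_rot: [0.985, -0.174, -0.004, 0.005]
contact_force: [-4.4, -22.5, 11.5]
gripper_width: 85.2
```

```bash
python3 look.py r5 532 207
```

```text
side body 30 287 [530.9 205.7]
side body 100 292 [530.8 214.4]
28.3333 [493.7 115.5  66.7] [ -4.8 -22.6  11. ]
```

View pics/r5.png

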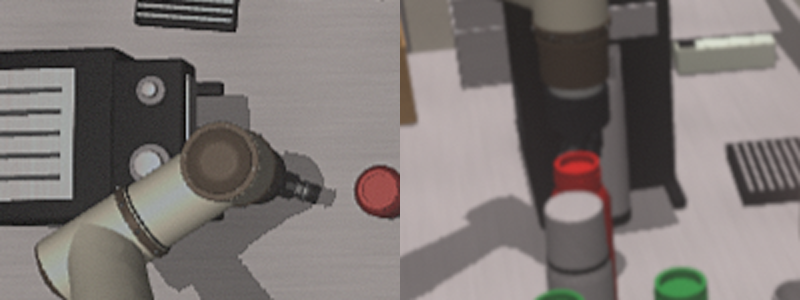

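Emit:
{"api": "apply_moves", "payload": {"plan": [-1, 0, -0.001, 0.001, 0, -1, 0, -0.001, 0.002, 0, -1, 0, -0.001, 0.003, 0]}}

```text
clock: 28.58
position: [492.5, 115.5, 67.4]
ee_rot: [0.985, -0.174, -0.006, 0.005]
contact_force: [-2.5, -12.3, -4.7]
gripper_width: 85.0
```

```bash
python3 look.py r6 532 207
```

```text
side body 30 286 [531.  206.3]
side body 100 292 [529.8 214.3]
28.6833 [492.6 115.6  67.4] [ -2.6 -13.4  -2.7]
```

Emit:
{"api": "apply_moves", "payload": {"plan": [-1, 0.001, 0.002, 0.001, 0, -1, 0.002, 0.003, 0.002, 0, -1, 0.002, 0.004, 0.003, 0]}}

```text
clock: 28.93
position: [490.5, 116.0, 68.2]
ee_rot: [0.984, -0.175, -0.01, 0.009]
contact_force: [-3.2, -23.5, -10.4]
gripper_width: 85.7
```

```bash
python3 look.py r7 532 207
```

```text
side body 30 282 [530.4 207. ]
side body 100 295 [529.8 215.2]
29.0333 [490.8 116.2  68.5] [ -3.9 -22.6  -4.6]
```

```bash
python3 st.py; python3 - <<'E'
import pickle,cv2,numpy as np
from h import *
d=pickle.load(open("r7.pkl","rb"))
for n in d:
    P=cloud(d[n])
    k=(abs(P[...,0]-440)<150)&(abs(P[...,1]-200)<150)
    if n=="top":
        # link points above head near head
        Q=P[k&(P[...,2]>300)]
        for z0 in range(300,420,10):
            q=Q[(Q[:,2]>z0)&(Q[:,2]<z0+10)];print(z0,len(q),q[:,:2].mean(0) if len(q) else '')
im=d["top"]["color"][:,:,::-1]
u,v=map(int,pix(d["top"],(480,180,320)));cv2.imwrite("pics/z7.png",cv2.resize(im[v-80:v+80,u-107:u+107],(800,600),interpolation=2))
im=d["side"]["color"][:,:,::-1]
u,v=map(int,pix(d["side"],(480,180,300)));print(u,v)
v=max(v,70);cv2.imwrite("pics/z7s.png",cv2.resize(im[v-70:v+70,u-93:u+93],(800,600),interpolation=2))
E
```

```text
clock 29.0333
joints [ 0.55  0.38 -0.48  0.   -0.74  0.66]
joint_efforts [ 10.81 -36.04  22.87   2.7    3.68   0.38]
position [490.85 116.2   68.5 ]
contact_force [ -3.87 -22.59  -4.56]
300 48 [540.35603802 203.84565529]
310 2150 [523.97713508 280.0124849 ]
320 1537 [532.49676529 267.54794647]
330 230 [527.59990975 183.09959217]
340 147 [512.82027019 191.12400027]
350 28 [485.03502713  87.89919645]
360 63 [458.88639181 119.01809527]
370 137 [445.99498655 159.02539148]
380 315 [445.26832935 190.81689941]
390 627 [445.18272475 208.45410618]
400 1324 [437.94367591 218.14761535]
410 592 [466.90513674 168.52806257]
233 149
```

View pics/z7.png

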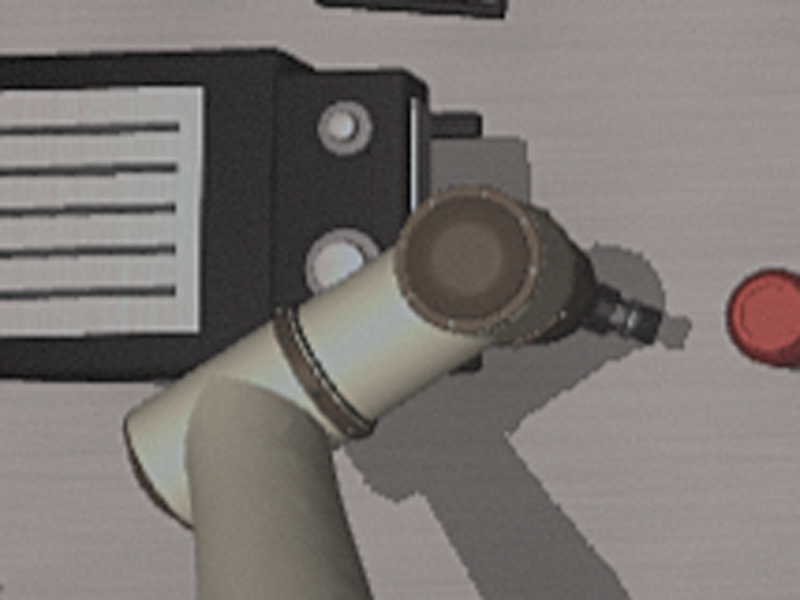

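View pics/z7s.png

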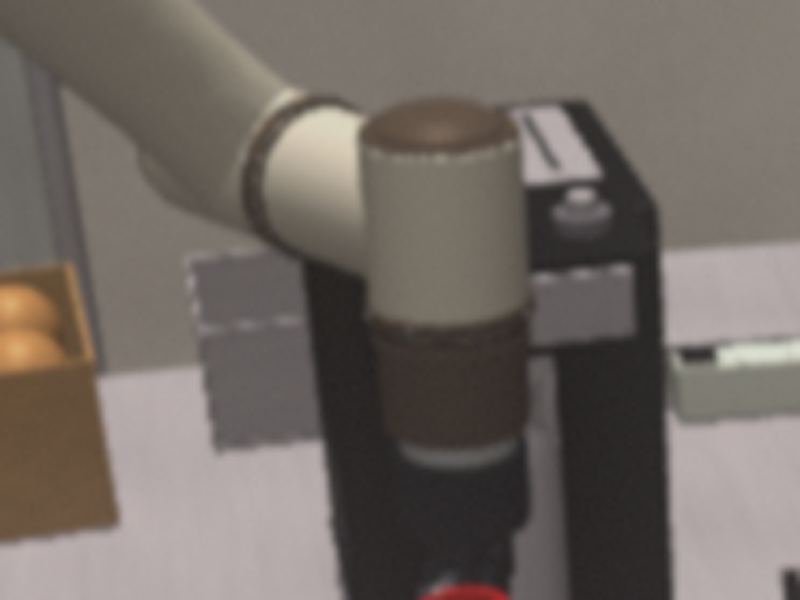

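Emit:
{"api": "apply_moves", "payload": {"plan": [-1, 0, 0.001, -0.001, -4, -1, 0, 0.002, -0.001, -8, -1, 0, 0.002, -0.001, -4, -1, 0, 0.002, -0.001, 0, -1, 0, 0.002, -0.001, -4, -1, 0, 0.002, -0.001, -8]}}

```text
clock: 29.53
position: [491.6, 119.3, 67.8]
ee_rot: [0.97, -0.244, -0.008, 0.008]
contact_force: [-6.7, -15.3, -2.3]
gripper_width: 85.3
```

```bash
python3 look.py r8 532 207
```

```text
side rim 38 [557.1 224.1] [540.8 227.1]
side body 30 327 [537.1 209.6]
side body 100 293 [536.6 216.8]
29.6333 [492.1 119.7  68.2] [ -4.7 -16.1  -2.6]
```

Emit:
{"api": "apply_moves", "payload": {"plan": [-1, 0, 0.002, 0, 4, -1, 0, 0.002, 0, 8, -1, 0, 0.003, 0, 4, -1, 0, 0.003, 0, 0, -1, 0, 0.003, 0, 4, -1, 0, 0.003, 0, 8, -1, 0, 0.003, 0, 4, -1, 0, 0.003, 0, 0]}}

```text
clock: 30.3
position: [492.7, 123.3, 67.9]
ee_rot: [0.97, -0.244, -0.007, 0.007]
contact_force: [-4.0, -11.4, -2.7]
gripper_width: 85.1
```

```bash
python3 look.py r9 537 210; python3 - <<'E'
from mint import minz
for T in((492,120),(492,124),(495,124),(500,120)):print(T,minz(T))
E
```

```text
side rim 47 [558.  223.4] [542.2 226.1]
side body 30 337 [540.6 216.2]
side body 100 315 [540.  220.1]
30.4 [493.3 123.8  68.5] [ -4.5 -12.6  -2.6]
(492, 120) (np.float64(59.46357114627717), np.float64(13.800000000000011))
(492, 124) (np.float64(60.48314924542963), np.float64(9.800000000000011))
(495, 124) (np.float64(64.132793011727), np.float64(9.800000000000011))
(500, 120) (np.float64(67.31855138536066), np.float64(13.800000000000011))
```

Emit:
{"api": "apply_moves", "payload": {"plan": [-1, 0, 0.002, 0, 4, -1, 0, 0.002, 0, 8, -1, 0, 0.002, 0, 4, -1, 0, 0.002, 0, 0, -1, 0, 0.002, 0, 4, -1, 0, 0.002, 0, 7]}}

```text
clock: 30.9
position: [491.9, 124.2, 67.8]
ee_rot: [0.983, -0.182, -0.009, 0.008]
contact_force: [-2.4, -22.2, -5.5]
gripper_width: 84.9
```

```bash
python3 look.py r10 540 217
```

```text
side rim 51 [559.4 230.3] [570.5 229.2]
side body 30 311 [538.5 222.1]
side body 100 328 [537.8 223.2]
31.0 [491.9 124.2  67.7] [ -2.2 -17.9  -6.6]
```

Emit:
{"api": "apply_moves", "payload": {"plan": [-1, -0.003, -0.003, -0.001, 0, -1, -0.006, -0.007, -0.001, 0, -1, -0.008, -0.011, -0.001, 0, -1, -0.009, -0.015, -0.001, 0, -1, -0.011, -0.022, 0, 0, -1, -0.014, -0.032, 0, 0, -1, -0.018, -0.045, 0, 0, -1, -0.018, -0.055, 0, 0]}}

```text
clock: 31.67
position: [481.0, 75.5, 72.0]
ee_rot: [0.984, -0.18, -0.0, 0.0]
contact_force: [0.1, -0.5, -0.4]
gripper_width: 85.4
```

```bash
python3 look.py r11 539 221
```

```text
side rim 94 [555.3 226. ] [547.  225.5]
side body 30 304 [537.5 220. ]
side body 100 334 [538.2 220.5]
top body 30 32 [538.8 218.2]
top body 100 66 [538.7 218.4]
31.7667 [481.6  75.1  72. ] [-0.3  0.4  0.6]
```

View pics/r11.png

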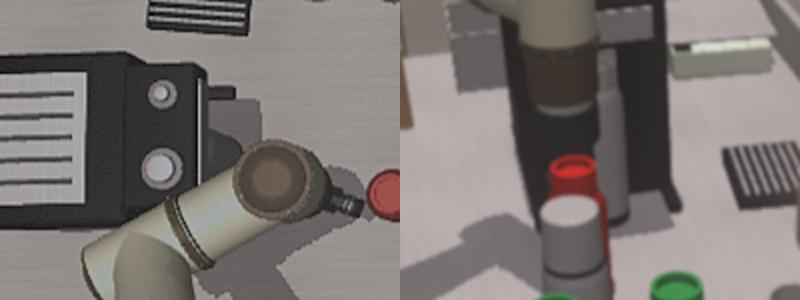

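Emit:
{"api": "apply_moves", "payload": {"plan": [-1, 0, 0, 0.04, 0, -1, 0, 0, 0.08, 0, -1, 0, 0, 0.12, 0, -1, 0, 0, 0.16, 0, -1, 0, 0, 0.2, 0, -1, 0, 0, 0.24, 0, 0, 0, 0, 0.28, 0, 1, 0, 0, 0.32, 7]}}

```text
clock: 32.43
position: [481.6, 76.4, 394.3]
ee_rot: [0.993, -0.119, 0.001, -0.0]
contact_force: [0.8, -0.0, -0.5]
gripper_width: 63.8
```

Emit:
{"api": "apply_moves", "payload": {"plan": [1, 0, 0, 0.015, 7, 1, 0.005, 0.03, 0.015, 14, 1, 0.01, 0.06, 0.015, 14, 1, 0.02, 0.1, 0.015, 14, 1, 0.02, 0.136, 0.015, 14, 1, 0.02, 0.136, 0.015, 14, 1, 0.02, 0.136, 0.015, 14]}}

```text
clock: 33.02
position: [502.1, 214.4, 405.9]
ee_rot: [1.0, 0.003, -0.001, 0.0]
contact_force: [-0.0, 0.6, 0.0]
gripper_width: 0.2
```

```bash
python3 look.py b1 538 220; python3 - <<'E'
import pickle,cv2
from h import *
d=pickle.load(open("b1.pkl","rb"))
im=d["side"]["color"][:,:,::-1]
u,v=map(int,pix(d["side"],(500,200,360)));v=max(v,90);cv2.imwrite("pics/b1s.png",cv2.resize(im[v-90:v+90,u-120:u+120],(800,600),interpolation=2))
E
```

```text
side rim 232 [540.7 228.5] [538.8 227.6]
side body 30 308 [537.8 220.4]
side body 100 575 [538.4 220.5]
top body 30 57 [538.7 218.2]
top body 100 59 [538.7 218.3]
33.1167 [502.  212.5 406.9] [-0.3 -0.5 -0. ]
```

View pics/b1s.png

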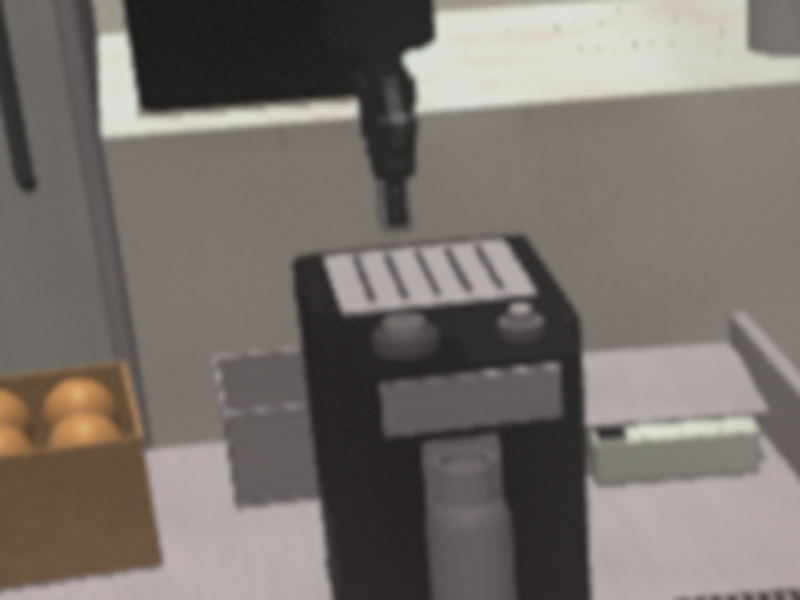

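Emit:
{"api": "apply_moves", "payload": {"plan": [1, 0, 0, -0.03, 0, 1, 0, 0, -0.055, 0, 1, 0, 0, -0.063, 0, 1, 0, 0, -0.065, 0, 1, 0, 0, -0.067, 0]}}

```text
clock: 33.53
position: [502.5, 211.8, 341.5]
ee_rot: [1.0, 0.001, 0.001, 0.0]
contact_force: [-0.8, -0.6, 2.3]
gripper_width: 0.4
```

Emit:
{"api": "apply_moves", "payload": {"plan": [1, 0, 0, -0.002, 0, 1, 0, 0, -0.004, 0, 1, 0, 0, -0.006, 0]}}

```text
clock: 33.78
position: [502.9, 212.4, 335.9]
ee_rot: [1.0, 0.002, 0.002, -0.0]
contact_force: [-1.3, -2.7, 13.5]
gripper_width: 0.1
```

Emit:
{"api": "apply_moves", "payload": {"plan": [1, 0, 0, -0.001, 0, 1, 0, 0, -0.002, 0, 1, 0, 0, -0.002, 0, 1, 0, 0, -0.002, 0]}}

```text
clock: 34.12
position: [502.9, 212.4, 336.0]
ee_rot: [1.0, 0.002, 0.003, -0.001]
contact_force: [-3.4, -2.1, 11.9]
gripper_width: 0.1
```

```bash
python3 look.py b2 538 220; python3 - <<'E'
import pickle,cv2
from h import *
d=pickle.load(open("b2.pkl","rb"))
im=d["side"]["color"][:,:,::-1]
u,v=map(int,pix(d["side"],(500,200,340)));v=max(v,60);cv2.imwrite("pics/b2s.png",cv2.resize(im[v-60:v+60,u-80:u+80],(800,600),interpolation=2))
E
```

```text
side rim 221 [541.1 227.3] [540.4 227.6]
side body 30 303 [537.8 220.2]
side body 100 582 [538.5 220.5]
top body 30 54 [538.7 218.1]
top body 100 59 [538.6 218.3]
34.2167 [502.9 212.3 336. ] [-3.2 -2.9 12.5]
```

View pics/b2s.png

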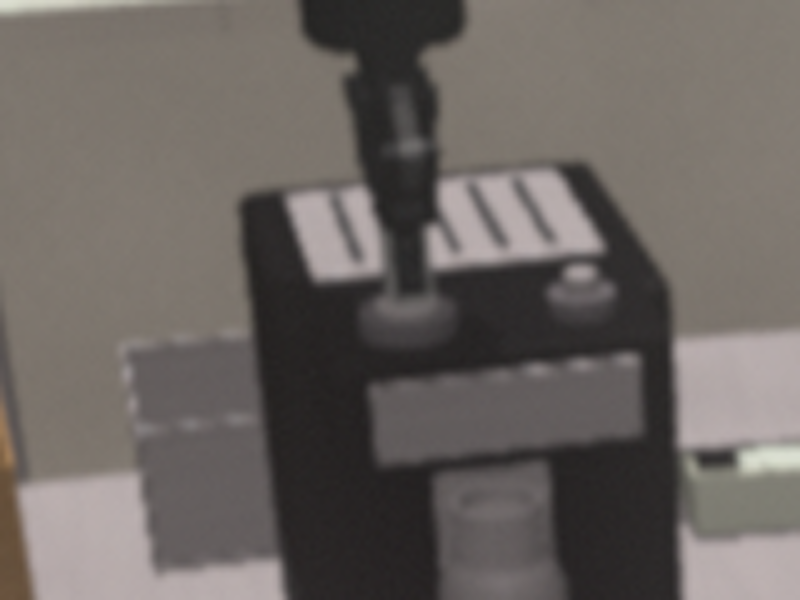

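Emit:
{"api": "apply_moves", "payload": {"plan": [1, 0, 0, -0.002, 0, 1, 0, 0, -0.005, 0, 1, 0, 0, -0.005, 0]}}

```text
clock: 34.47
position: [503.1, 212.4, 335.7]
ee_rot: [1.0, 0.003, 0.005, -0.001]
contact_force: [-10.0, -2.1, 27.1]
gripper_width: -0.0
```

Emit:
{"api": "apply_moves", "payload": {"plan": [1, 0, 0, 0.007, 0, 1, 0, 0, 0.012, 0, 1, 0, 0, 0.025, 0, 1, 0, 0, 0.05, 0, 1, 0, 0, 0.09, 0, 1, 0, -0.04, 0.1, 0, 1, 0, -0.08, 0.1, 0, 1, 0, -0.12, 0.1, 0]}}

```text
clock: 35.13
position: [502.3, 92.8, 427.3]
ee_rot: [1.0, 0.003, 0.001, -0.001]
contact_force: [1.1, -0.5, -0.4]
gripper_width: 0.1
```

```bash
python3 look.py b3 538 220; python3 - <<'E'
import pickle,cv2
from h import *
d=pickle.load(open("b3.pkl","rb"));d0=pickle.load(open("d0.pkl","rb"))
for nm,D in(("start",d0),("now",d)):
  P=cloud(D["top"])
  for c in((501.7,211),(586.3,212.5)):
    k=(np.hypot(P[...,0]-c[0],P[...,1]-c[1])<6)&(P[...,2]>315)&(P[...,2]<350);print(nm,c,k.sum(),np.median(P[...,2][k]) if k.any() else '')
im=d["side"]["color"][:,:,::-1]
u,v=map(int,pix(d["side"],(520,200,250)));v=max(v,90);a=cv2.resize(im[v-90:v+90,u-60:u+60],(400,600),interpolation=2)
im=d["top"]["color"][:,:,::-1]
u,v=map(int,pix(d["top"],(540,200,300)));b=cv2.resize(im[v-90:v+90,u-60:u+60],(400,600),interpolation=2)
cv2.imwrite("pics/b3s.png",np.hstack([a,b]))
e=cv2.resize(d["top"]["color"][:,:,::-1],(400,300));f=cv2.resize(d0["top"]["color"][:,:,::-1],(400,300))
g=cv2.resize(d["side"]["color"][:,:,::-1],(400,300));h=cv2.resize(d0["side"]["color"][:,:,::-1],(400,300))
cv2.imwrite("pics/b3c.png",np.vstack([np.hstack([e,f]),np.hstack([g,h])]))
E
```

```text
side rim 220 [541.  227.9] [538.1 227.5]
side body 30 307 [538.  220.5]
side body 100 579 [538.6 220.5]
35.2333 [501.8  89.3 427.5] [ 0.5  1.  -0.2]
start (501.7, 211) 23 342.66313293619606
start (586.3, 212.5) 24 342.8286335493906
now (501.7, 211) 0 
now (586.3, 212.5) 0
```

View pics/b3s.png

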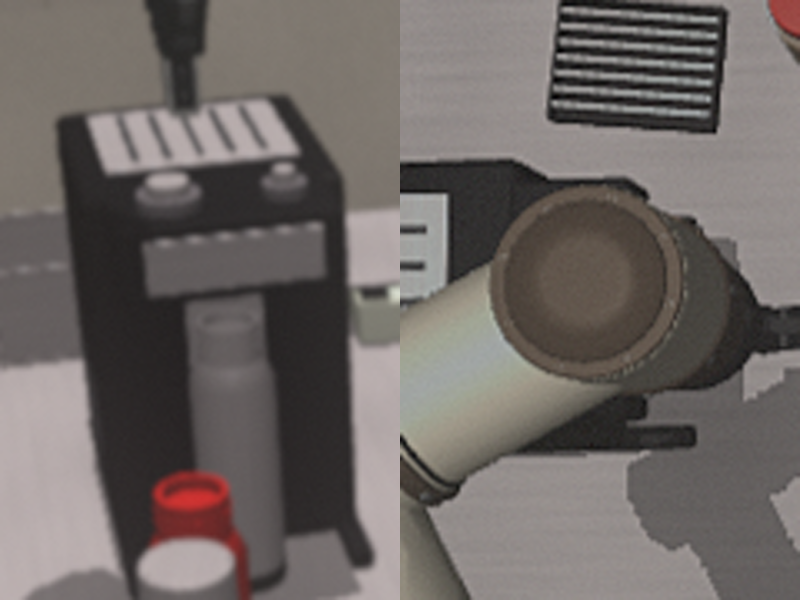

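View pics/b3c.png

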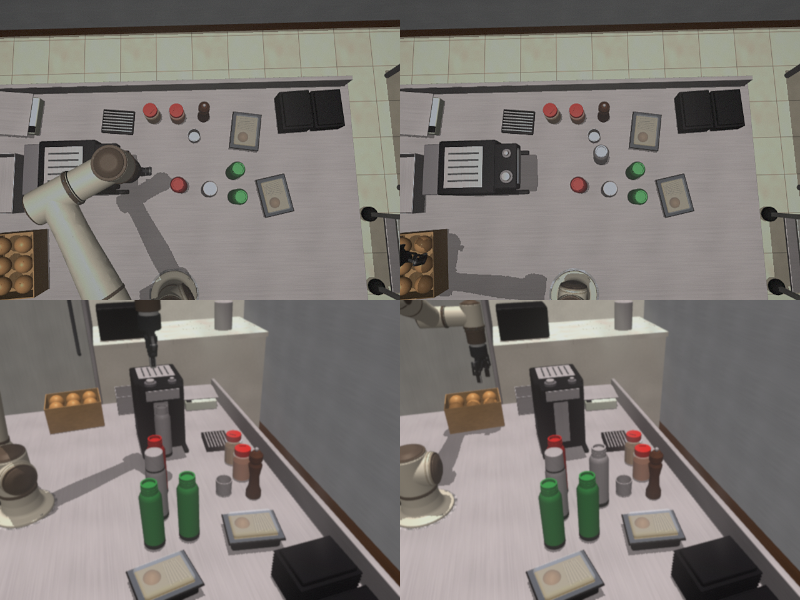

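Emit:
{"api": "apply_moves", "payload": {"plan": [1, 0, 0, 0, 0, 1, 0, 0, 0, 0, 1, 0, 0, 0, 0, 1, 0, 0, 0, 0]}}

```text
clock: 35.57
position: [502.2, 94.0, 426.3]
ee_rot: [1.0, 0.003, -0.0, 0.0]
contact_force: [0.4, 0.2, 0.6]
gripper_width: 0.2
```

```bash
python3 -c "
from bench import arm
print(arm.job_done())"
```

```text
the job is handed in; nothing more can be done
None
```

I slid the open flask under the spout and let go of it. Then I pressed the larger button to its stop and lifted clear, and handed the job in at about 35.6 s. The hand-in reports no verdict.

**Last checks**
- **Flask:** it stands at about (538, 220) mm with the spout at (542, 222), so roughly 4–5 mm off, upright within 0.01 rad. The top and side cameras disagree by about 2 mm.
- **Larger button:** its top was at about 342.7 mm at the start and the fingertips stopped hard at 335.7 mm with 27 N. That is about 6–7 mm, so full travel.
- **After the press:** both buttons look released, judging by eye in the side picture, because the arm hid them from the top camera. I never touched the smaller button.
- **Bystanders:** they look unmoved in both views compared with the start; I compared the pictures by eye.

**Departures from a plain low push**
- **Higher contact:** the arm's wrist link hits the machine head when the tool is low in front of it; I probed that contact once. The last 30 mm or so was therefore pushed with the gripper about 120–150 mm up the body (grasp point always below 120 mm).
- **Leaning:** during that push the flask leaned on the column by up to about 0.2 rad and jammed at about 22 N sideways. Small yaw wiggles of the tool freed it, and it slid in and stood upright again.

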